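# Fetch the lighter from the blocked caddy tray

### The arm

A 6-joint arm with a two-finger parallel gripper is mounted at the origin on the work surface. World frame = base frame: x ahead of the robot, y to its left, z up, the work surface at z = 0. Lengths are in mm, angles in degrees, forces in N, time in s.
With the tool pointing down it reaches from about 350 to 850 mm from the base axis. Payload 8.1 kg.
Tool frame: the origin (TCP) lies midway between the tips of the shut fingers; the grasp point (between the pads) lies 19 mm behind it; z points along the fingers, y is the line along which they close (so a half turn about z gives the same grasp; the last joint's range is limited). The gripper opens to 85 mm and grips with 20 to 120 N. Pads are 22 mm wide; open, the fingers measure 114 mm over their backs; the gripper's body (76 mm by 85 mm) begins 54 mm behind the grasp point. The pads swing forward as they close: fully open they stand 13 mm farther back than shut.
Start: joints at [-69.523, 7.471, 85.268, -0, 87.261, -4.893], TCP at [257.102, -542.129, 231.292] pointing down, gripper open.
Joint ranges: [-169.43, 169.43], [-51.17, 129.36], [1.28, 143.12], [-76.62, 256.62], [0, 156.53], [-152.29, 152.29]. Speed limits (degrees/s): [136.94, 136.94, 159.86, 180, 180, 180].

### API

Orientations are given as [roll, pitch, yaw] about the fixed x, y, z axes, in that order (R = Rz(yaw) Ry(pitch) Rx(roll)).
In Python, from bench import r gives the robot as it stands.
- The arm moves only by the tool apply_moves, never from a script. Its argument "steps" is a list of rows, each a list of 7 numbers: the opening, from -1 (shut) to 1 (fully open), then the shift along the tool's x, y, z in mm, then the turn, a rotation vector about the tool's x, y, z in units of 5 degrees (1.0 is 5 degrees). A call has exactly 8 rows; each row shifts and turns the commanded pose from where the row before left it, along the tool's axes as they then stand; what a row does not reach is not made up. A row lasts 1/10 s, in which the tool goes at most 50 mm and 8.59 degrees, less where a joint would pass 70% of its speed; a pose out of reach is approached as far as the arm can. A call is refused whole if a number of a shift passes 50 or a number of a turn 1, either way. A call with a gripper value outside its range is refused whole. The fingers move at their own pace and stop on an object; "squeeze" is the grip in N (left out, the last holds). Time passes only in rows, so rows that do not move let the fingers close, or fill a call up. It gives the time, the measured TCP pose, the force, the opening and the grip force at its end, in the units of the state.
- r.sense(): the state, without advancing time (a new reading comes with each control period).
- r.snapshot(name): name is "scene" or "top" or "wrist"; returns a dict with "color" (400x640x3 uint8, blue, green, red), "depth" (400x640 float32, mm along the optical axis (not along the pixel's ray), 0 where there is no reading), "mtx" (3x3 intrinsics, pixels), "dist" ([k1, k2, p1, p2, k3] as OpenCV has them; the pictures are not rectified), "T" (4x4, takes a point from camera to world coordinates); the wrist camera has in their place "hand_eye" (4x4, takes a point from camera to tool coordinates, whose origin is the TCP and whose axes are the flange's). Camera axes: x right, y down, z forward; pixel columns grow to the right and rows downward; lengths in mm; the calibration is good to about 2 mm. A picture is of the moment at which its call begins: read the wrist's pose just before it.
- r.hand_in(): hands the job in; it is judged then, once.
The state is a dict: "time": time; "joint_pos": joint angles; "qd": joint speeds; "joint_efforts": joint torques, N m; "tool_pos": TCP position; "tcp_rot": TCP orientation; "ft_force": force on the tool from outside, world axes, zero at the start; "wrist_torque": the same for the moment, N m; "finger_gap": finger opening in mm; "grip_force": force on a finger pad.
Only numpy, scipy, OpenCV 4.12 (cv2) and the standard library are available. Lean on these libraries where they do the work, as an engineer would, in place of code of your own. Each camera call takes 0.05 s, during which the arm holds its last target. There are 200 camera calls.

### The job

The jar and two dreidels in front of the bamboo caddy block its tray: set all three aside on the cork mat, pull the tray out and lay the red lighter flat on the middle of the white coaster. Then push the tray fully home, and after that put the jar and both dreidels back, each exactly where it stood at the start, the jar upright. Do not tip the jar over at any time and do not shift the menorah.

Things in the scene. Friction and masses are not known exactly. Their poses are not given: they have to be found in the camera images.
- jar: small closed glass jar with a steel cap, diameter 48 mm, 55 mm high, straight-sided (grip it near its top), standing in front of the tray. Origin: centre of its underside; z up
- dreidel_big: larger wooden dreidel lying on a flat side in front of the tray: square body 38 mm wide, high and long, blunt cone at one end, thin light stem at the other, 78 mm long over all. Origin: centre of the square body's underside; z up, x along it towards the stem, y across it
- dreidel_small: smaller wooden dreidel lying on a flat side in front of the tray: square body 26 mm wide, high and long, blunt cone at one end, thin light stem at the other, 53 mm long over all. Origin: centre of the square body's underside; z up, x along it towards the stem, y across it. (A third, 32 mm, lies nearer the robot: leave it)
- lighter: red plastic lighter lying flat in the tray, seen through the caddy's slats, its length across the tray; 78 mm long, 24 mm wide, 12 mm thick, with a steel head. Origin: centre of its underside (12 mm above the work surface while in the tray); z up, x along its length towards the head, y across its width. About 61 mm behind the tray's front face; may slide a little as the tray moves
- caddy: fixed bamboo caddy, 150 mm deep (x), 250 mm wide (y), 58 mm high, slatted top, front open for the tray. Origin: under the middle of its front face, on the work surface; its -x axis points out of the front, the way the tray is pulled
- tray (a joint): tray travel in m: 0 fully home, 0.13 fully out along the caddy's -x, over the place where the jar and dreidels stand; about 1.2 N friction, stays where left. Front 210 mm wide, 8 mm thick, top 44 mm above the work surface, flush with the caddy's front at 0; inside 120 mm deep, 194 mm wide, floor 12 mm, side and rear walls' tops 30 mm above the work surface
- tray_knob (a point): grip point of the tray's wooden knob: an upright cylinder of 18 mm diameter, from 14 to 50 mm above the work surface, with its axis 30 mm out from the tray's front, held by a 10 mm stem; the point is on its axis 36 mm above the work surface. It moves with the tray
- side_mat: fixed cork mat, 160 mm (its x) by 250 mm (its y), 3 mm thick: the side area. Origin: centre of its underside, on the work surface. It may be on the left or the right
- coaster: fixed round white ceramic coaster, diameter 110 mm, 8 mm thick, on the opposite side from the mat. Origin: centre of its underside, on the work surface
- menorah: nine-branched cast aluminium menorah, 170 mm wide along its y, 171 mm high, 70 mm deep at the base, standing about 200 mm beyond the coaster. Origin: centre of its underside
Not all that is in view belongs to the job. Leave any blue or pink look-alike of the dreidel_small alone.

How it is judged:
By the outcome, as a careful person would: the job done as asked, in the order asked, and still so for the second after the job is handed in, with the robot touching nothing.
It also fails if it takes over 136 s, if anything falls off the work surface, if the arm or the gripper's body presses on something with over 40 N, if the wrist force passes 120 N, or if a joint passes its speed limit or range.

## Working session

There is one attempt and no reset: what is moved stays moved. The work goes in short steps, Python scripts to look and compute and a tool call to move; the robot and the scene stay as the last step left them, time stands still between calls to the robot, and variables do not carry over. Pictures are saved under pics/ and viewed, at most 14 in all, crops included, and the job is handed in when it is done.

Besides the shell and the picture viewer there is one more tool, called after "Emit:" as a command line: name --pt "numbers of a row" for each row, then --argument value for the rest. apply_moves: Moves the arm, as the interface text tells. Its arguments: {"type":"object","properties":{"steps":{"type":"array"},"squeeze":{"type":"number"}},"required":["steps"]}

```bash
ls; mkdir -p pics; cat > h.py <<'E'
import numpy as np, cv2
from bench import r
from scipy.spatial.transform import Rotation as R
def snap(n):
    s=r.sense(); d=r.snapshot(n)
    if n=="wrist":
        T=np.eye(4); T[:3,:3]=R.from_euler('xyz',s['tcp_rot'],degrees=True).as_matrix(); T[:3,3]=s['tool_pos']
        d['T']=T@d['hand_eye']
    np.save(f'/tmp/{n}.npy',d,allow_pickle=True); return d
def load(n): return np.load(f'/tmp/{n}.npy',allow_pickle=True).item()
def ray(d,uv,z):
    p=cv2.undistortPoints(np.float64(uv).reshape(-1,1,2),d['mtx'],d['dist']).reshape(-1,2)
    v=np.c_[p,np.ones(len(p))]@d['T'][:3,:3].T; o=d['T'][:3,3]
    return o+v*((z-o[2])/v[:,2])[:,None]
def proj(d,P):
    Ti=np.linalg.inv(d['T']); 
    return cv2.projectPoints(np.float64(P).reshape(-1,1,3),cv2.Rodrigues(Ti[:3,:3])[0],Ti[:3,3],d['mtx'],d['dist'])[0].reshape(-1,2)
def pts(d):
    h,w=d['depth'].shape; u,v=np.meshgrid(np.arange(w),np.arange(h))
    p=cv2.undistortPoints(np.float64(np.stack([u,v],-1)).reshape(-1,1,2),d['mtx'],d['dist']).reshape(-1,2)
    z=d['depth'].reshape(-1,1); P=np.c_[p*z,z]@d['T'][:3,:3].T+d['T'][:3,3]
    P[z[:,0]==0]=np.nan
    return P.reshape(h,w,3)
E
python3 - <<'E'
from h import *
print(r.sense())
for n in("scene","top","wrist"):
    d=snap(n); cv2.imwrite(f'pics/{n}0.png',d['color']); print(n,d['T'].round(2).tolist(),d['mtx'].tolist())
E
```

```text
pics
{'time': 0.0, 'joint_pos': array([-6.95234697e+01,  7.51616299e+00,  8.53298734e+01, -2.53393836e-04,
        8.72618289e+01, -4.89382984e+00]), 'qd': array([-0.03565082,  0.03467019,  0.0204264 ,  0.03952426, -0.0348218 ,
        0.13498204]), 'joint_efforts': array([-3.42043886e-04, -5.69400001e+01, -5.00559032e+01, -1.33652488e-04,
        1.46425003e-02, -4.11229962e-05]), 'tool_pos': array([ 256.89651147, -541.60503874,  230.22774666]), 'tcp_rot': array([-1.79892506e+02, -8.94978109e-03,  2.53703641e+01]), 'ft_force': array([-0.7131197 , -0.06811816,  0.83881033]), 'wrist_torque': array([ 0.00212688,  0.0003436 , -0.00223943]), 'grip_force': 0.0, 'finger_gap': 85.47600280471637}
scene [[0.5, 0.68, -0.54, 1054.1], [0.86, -0.39, 0.32, -334.21], [0.01, -0.62, -0.78, 839.78], [0.0, 0.0, 0.0, 1.0]] [[446.12117872756454, 0.0, 315.8593809315097], [0.0, 446.12117872756454, 207.20804387989003], [0.0, 0.0, 1.0]]
top [[-0.02, -0.99, 0.14, 381.66], [-1.0, 0.02, 0.02, -1.13], [-0.03, -0.14, -0.99, 1098.06], [0.0, 0.0, 0.0, 1.0]] [[490.10189788926573, 0.0, 328.4574594377887], [0.0, 490.10189788926573, 200.88373082834013], [0.0, 0.0, 1.0]]
wrist [[0.43, -0.86, -0.28, 329.48], [-0.9, -0.41, -0.13, -507.85], [-0.0, 0.31, -0.95, 373.43], [0.0, 0.0, 0.0, 1.0]] [[287.39226507999774, 0.0, 320.5828415048776], [0.0, 287.39226507999774, 195.690439251636], [0.0, 0.0, 1.0]]
```

View pics/top0.png

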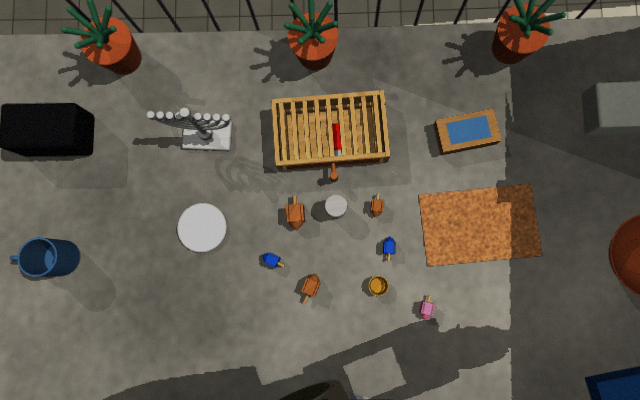

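View pics/scene0.png

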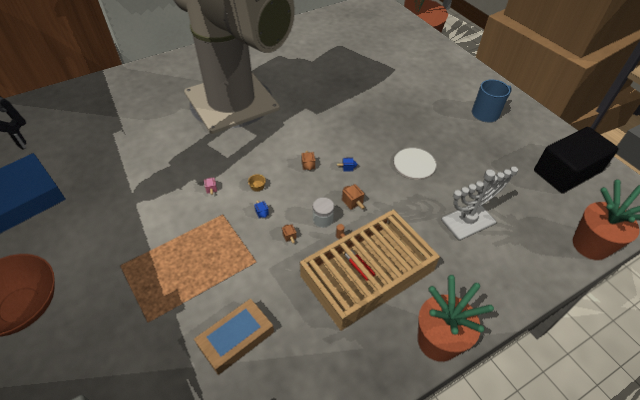

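The top view shows the jar at (336,206), the big dreidel at (295,213) and the small one at (377,206). Possible confusions are the 32 mm dreidel (311,286), the blue ones (272,261) and (389,246), the pink one (427,308), the yellow bowl (377,286) and the blue/wood box (468,130). The caddy is at (330,128), with the red lighter at (337,138) and the knob at (334,175). The mat is on the right at (480,225) and the coaster on the left at (202,228). Next I'll measure from the top and scene views.

```bash
cat > m1.py <<'E'
from h import *
out={}
for n in("top","scene"):
    d=load(n); P=pts(d); hsv=cv2.cvtColor(d['color'],cv2.COLOR_BGR2HSV)
    for name,(c,rad) in dict(jar=((336,206),None),big=((295,213),None),small=((377,206),None),coaster=((202,228),None),mat=((480,225),None)).items():
        pass
    # height clusters in the region in front of the caddy
    H=(P[...,2]>9)&(P[...,0]>300)&(P[...,0]<760)&(abs(P[...,1])<420)
    nl,L,st,ce=cv2.connectedComponentsWithStats(H.astype(np.uint8))
    print(n,'table z',np.nanmedian(P[(abs(P[...,1])<300)&(P[...,0]>300)&(P[...,0]<400)][:,2]))
    for i in range(1,nl):
        if st[i,4]<25: continue
        Q=P[L==i]; zt=np.percentile(Q[:,2],90); t=Q[Q[:,2]>zt-4]
        c=d['color'][L==i].mean(0)
        rc=cv2.minAreaRect(t[:,:2].astype(np.float32))
        print(ce[i].round(),st[i,4],'xy',t[:,:2].mean(0).round(1),'ztop',zt.round(1),'rect',np.round(rc[0],1),np.round(rc[1],1),round(rc[2],1),'bgr',c.round())
E
python3 m1.py
python3 - <<'E'
from h import *
d=load('top'); a=cv2.resize(d['color'][80:240,250:450],(800,640),interpolation=cv2.INTER_CUBIC)[:600]; cv2.imwrite('pics/crop1.png',a)
E
```

```text
top table z -0.5854574158445303
[329. 132.] 7422 xy [684.6  22. ] ztop 59.0 rect [690.5  18.2] [149.7 249.3] 3.2 bgr [ 59. 107. 143.]
[198. 128.] 2015 xy [694.7 302. ] ztop 147.2 rect [694.4 303.1] [168.   18.4] 87.5 bgr [116. 120. 120.]
[467. 131.] 2144 xy [ 682.5 -286.2] ztop 36.0 rect [ 682.6 -286.2] [ 74.8 130.3] 9.7 bgr [ 93. 100. 105.]
[377. 206.] 200 xy [520.1 -81.4] ztop 27.3 rect [519.1 -81.2] [25.1 30. ] 80.1 bgr [ 40.  80. 133.]
[295. 213.] 439 xy [507.8  99.5] ztop 39.3 rect [505.6  99.5] [43.  37.5] 3.4 bgr [ 40.  81. 139.]
[336. 206.] 421 xy [519.7   9.1] ztop 56.6 rect [520.2   9.2] [45.2 45.8] 89.2 bgr [152. 157. 162.]
[192. 210.] 26 xy [520.5 332.1] ztop 11.1 rect [520.7 332.4] [ 8.9 29.3] 16.8 bgr [186. 187. 187.]
[207. 230.] 44 xy [474.5 296.9] ztop 11.7 rect [474.  298.9] [28.3 21.8] 33.7 bgr [187. 187. 188.]
[389. 246.] 202 xy [ 429.9 -106.4] ztop 27.5 rect [ 430.6 -105.9] [24.2 26.1] 88.2 bgr [140.  68.  38.]
[272. 259.] 201 xy [407.  152.6] ztop 27.4 rect [408.3 153.8] [30.9 25. ] 62.9 bgr [136.  67.  39.]
[310. 286.] 330 xy [347.5  67.4] ztop 33.2 rect [348.  
[... 697 characters left out ...]
 93 xy [ 306.1 -187.4] ztop 26.5 rect [ 307.4 -187.9] [12.9 25.8] 2.9 bgr [101.  96. 146.]
[353. 196.] 389 xy [506.9  94.5] ztop 38.3 rect [505.6  95.2] [41.1 39.2] 1.6 bgr [ 53.  82. 123.]
[323. 211.] 503 xy [519.2   4.7] ztop 55.6 rect [518.8   5.4] [45.2 46. ] 59.8 bgr [130. 135. 137.]
[261. 209.] 174 xy [ 429.1 -110.3] ztop 26.8 rect [ 429.1 -110.6] [25.2 29. ] 83.2 bgr [136.  72.  44.]
[366. 262.] 7827 xy [688.  13.] ztop 58.2 rect [689.   15.1] [151.  251.1] 3.2 bgr [ 78. 115. 146.]
[289. 232.] 181 xy [520.8 -86. ] ztop 26.5 rect [519.5 -85.7] [25.9 28.7] 80.1 bgr [ 57.  87. 128.]
[233. 335.] 2929 xy [ 684.8 -291.8] ztop 35.4 rect [ 683.7 -290.4] [ 76.4 130.2] 10.0 bgr [ 98. 105. 111.]
```

View pics/crop1.png

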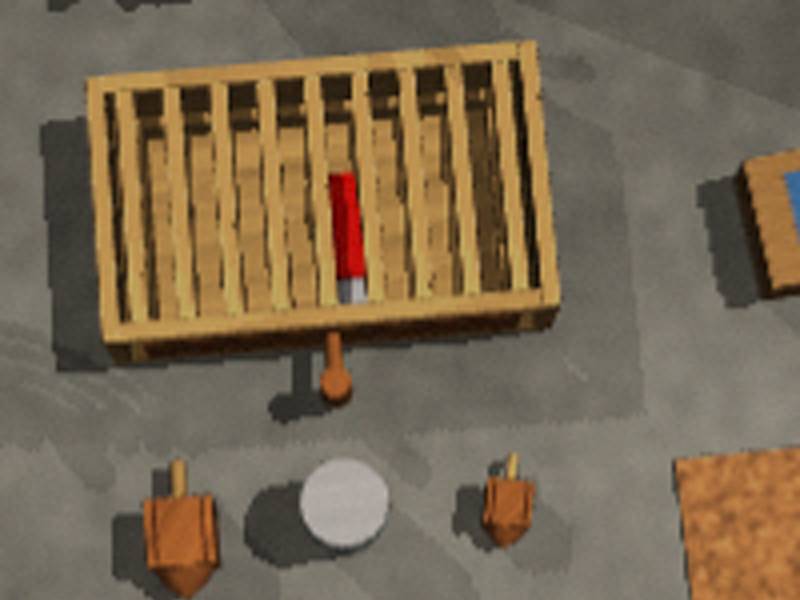

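The close crop confirms the choice: the big dreidel is at crop (182,540), the jar at (345,503), the small dreidel at (508,510), and the knob at (336,385). The lighter lies front to back, with its steel head towards the robot. The heights agree with the description: 56 for the jar, 39 and 27 for the dreidels, 58.6 for the caddy. I'll move the wrist camera over them.

Emit:
apply_moves --pt "1 28.4 -24.5 0 0 0 1" --pt "1 26.2 -26.8 0 0 0 1" --pt "1 23.8 -29 0 0 0 1" --pt "1 21.1 -31 0 0 0 1" --pt "1 18.4 -32.7 0 0 0 1" --pt "1 15.2 -34.3 0 0 0 0.07" --pt "1 15.2 -34.3 0 0 0 0" --pt "1 15.2 -34.3 0 0 0 0" --squeeze 40

```text
time: 0.95
tool_pos: [378.8, -266.2, 231.1]
tcp_rot: [-180.0, 0.0, 0.0]
ft_force: [0.7, -0.9, 0.1]
finger_gap: 85.2
grip_force: 0.0
```

Emit:
apply_moves --pt "1 15.2 -34.3 0 0 0 0" --pt "1 15.2 -34.3 0 0 0 0" --pt "1 15.2 -34.3 0 0 0 0" --pt "1 15.2 -34.3 0 0 0 0" --pt "1 15.2 -34.3 0 0 0 0" --pt "1 15.2 -34.3 0 0 0 0" --pt "1 15 -34 0 0 0 0" --pt "1 0 -34 0 0 0 0"

```text
time: 1.75
tool_pos: [485.4, 7.7, 231.0]
tcp_rot: [-180.0, 0.0, 0.0]
ft_force: [-0.8, -0.6, 0.7]
finger_gap: 85.5
grip_force: 0.0
```

Emit:
apply_moves --pt "1 0 0 15 0 0 0" --pt "1 0 0 15 0 0 0" --pt "1 0 0 10 0 0 0" --pt "1 0 0 0 0 0 0" --pt "1 0 0 0 0 0 0" --pt "1 0 0 0 0 0 0" --pt "1 0 0 0 0 0 0" --pt "1 0 0 0 0 0 0"

```text
time: 2.55
tool_pos: [485.0, 5.9, 191.9]
tcp_rot: [180.0, -0.1, -0.0]
ft_force: [-0.0, 0.1, -0.4]
finger_gap: 85.5
grip_force: 0.0
```

```bash
python3 - <<'E'
from h import *
print(r.sense()); d=snap('wrist'); cv2.imwrite('pics/w1.png',d['color'])
E
```

```text
{'time': 2.55, 'joint_pos': array([-5.36599486e+00, -9.43873468e+00,  1.06112532e+02, -6.00275419e-04,
        8.32674763e+01,  8.46360973e+01]), 'qd': array([ 0.19501323,  0.05137035,  0.23026601,  0.01454675, -0.00663927,
        0.08292535]), 'joint_efforts': array([-9.10839695e-02, -4.07624209e+01, -4.94021094e+01, -6.63390179e-03,
       -3.84355139e-03, -1.83360833e-03]), 'tool_pos': array([485.00927317,   5.86508699, 191.90632217]), 'tcp_rot': array([ 1.79993917e+02, -5.84136042e-02, -2.01902124e-03]), 'ft_force': array([-0.03295748,  0.0855593 , -0.44703014]), 'wrist_torque': array([ 0.08302877,  0.01902142, -0.03587596]), 'grip_force': 0.0, 'finger_gap': 85.52317082864414}
```

View pics/w1.png

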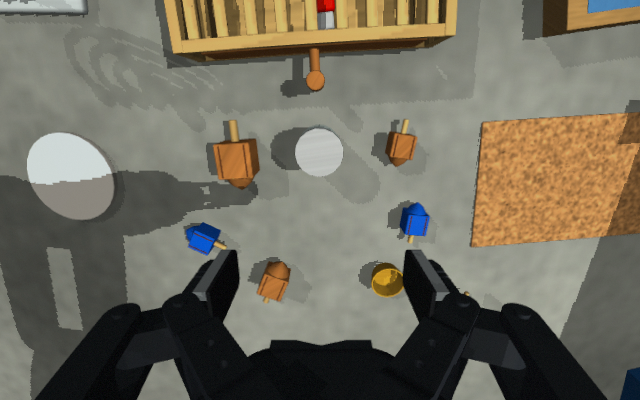

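The wrist view shows the big dreidel at (236,157), the jar at (319,152), the small one at (402,147), the knob at (316,80), the mat from (475,120) rightwards, and the coaster at (70,176). I'll measure them from here and compare with the fixed cameras.

```bash
cat > m2.py <<'E'
from h import *
import sys
def measure(d,n,guess):
    P=pts(d); hsv=cv2.cvtColor(d['color'],cv2.COLOR_BGR2HSV)
    for k,(x,y,h,rad) in guess.items():
        m=np.hypot(P[...,0]-x,P[...,1]-y)<rad
        t=m&(abs(P[...,2]-h)<3.5)
        if t.sum()<30: print(n,k,'few',t.sum()); continue
        Q=P[t]; rc=cv2.minAreaRect(Q[:,:2].astype(np.float32))
        s=f"{n} {k} N{t.sum()} z{np.median(Q[:,2]):.1f} mean{Q[:,:2].mean(0).round(1)} rect{np.round(rc[0],1)} {np.round(rc[1],1)} {rc[2]:.1f}"
        if k in('big','small','mid'):
            # stem: light wood, off the body; cast to mid height
            st=m&(hsv[...,0]>13)&(hsv[...,0]<28)&(hsv[...,1]>70)&(hsv[...,2]>90)&(P[...,2]>h/2-8)&(P[...,2]<h/2+8)
            v,u=np.nonzero(st)
            if len(u)>6:
                S=ray(d,np.c_[u,v],h/2+2); w=S.mean(0)[:2]; c=np.array(rc[0])
                s+=f" stem n{len(u)} {w.round(1)} dir {np.degrees(np.arctan2(*(w-c)[::-1])):.1f}"
        if k=='jar':
            mm=t.astype(np.uint8); c=max(cv2.findContours(mm,0,1)[0],key=cv2.contourArea)
            S=ray(d,c.reshape(-1,2),h)[:,:2]; s+=f" circ {np.round(cv2.minEnclosingCircle(S.astype(np.float32))[0],1)} ell {np.round(cv2.fitEllipse(S.astype(np.float32))[0],1)}"
        print(s)
g=dict(jar=(519,7,55,32),big=(506,97,38,60),small=(519,-83,26,45),knob=(585,10,50,14))
if __name__=='__main__':
    for n in sys.argv[1:]: measure(load(n),n,g)
    d=load(sys.argv[1])
    for n in ('top','scene'):
        d=load(n); hsv=cv2.cvtColor(d['color'],cv2.COLOR_BGR2HSV); P=pts(d)
        m=(hsv[...,1]<25)&(hsv[...,2]>120)&(P[...,2]<14)&(P[...,2]>4)&(P[...,0]<600)&(P[...,0]>400)&(P[...,1]>200)&(P[...,1]<400)
        Q=P[m]; print(n,'coaster',Q.mean(0).round(1),cv2.minEnclosingCircle(Q[:,:2].astype(np.float32)))
        m=(hsv[...,0]>5)&(hsv[...,0]<20)&(hsv[...,1]>90)&(P[...,2]<9)&(P[...,0]<600)&(P[...,0]>370)&(P[...,1]<-150)&(P[...,1]>-460)
        m=cv2.morphologyEx(m.astype(np.uint8),cv2.MORPH_OPEN,np.ones((5,5)))>0
        Q=P[m]; print(n,'mat z',np.median(Q[:,2]),cv2.minAreaRect(Q[:,:2].astype(np.float32)))
        m=(hsv[...,2]>70)&(hsv[...,1]>180)&((hsv[...,0]<5)|(hsv[...,0]>174))&(P[...,0]>600)&(P[...,0]<760)&(abs(P[...,1])<100)
        v,u=np.nonzero(m); S=ray(d,np.c_[u,v],24); print(n,'red lighter',S.mean(0).round(1),np.ptp(S,axis=0).round(1), np.nanmedian(P[m][:,2]).round(1))
E
python3 m2.py wrist top scene
```

```text
wrist jar N1837 z55.4 mean[518.7   7.5] rect[517.9   7.4] [46.3 47.3] 88.7 circ [518.2   7.3] ell [518.2   7.4]
wrist big N1302 z38.3 mean[506.7  97. ] rect[504.8  97.3] [41.8 37.4] 3.5 stem n232 [526.3  95. ] dir -6.3
wrist small N619 z26.3 mean[519.7 -82.7] rect[518. -83.] [26.6 30.5] 80.1 stem n125 [527.8 -85.2] dir -12.4
wrist knob N305 z50.4 mean[584.8  10.8] rect[584.9  10.7] [16.8 17.6] 89.2
top jar N358 z54.6 mean[519.5   9.2] rect[519.7   8.8] [47.3 45.3] 24.8 circ [519.3   9.2] ell [519.4   8.9]
top big N275 z37.4 mean[507.2  99.2] rect[505.6  99.3] [43.  37.9] 3.4 stem n36 [539.1 100.7] dir 2.4
top small N133 z25.6 mean[520.4 -81.3] rect[519.1 -81.1] [25. 30.] 80.3 stem n18 [540.9 -84.5] dir -8.6
top knob N45 z49.0 mean[586.9  12. ] rect[587.3  12.2] [15.3 16. ] 88.8
scene jar N277 z54.3 mean[519.2   4.7] rect[518.8   5.4] [45.2 46. ] 59.8 circ [519.8   4.6] ell [519.6   4.5]
scene big N198 z37.1 mean[506.8  94.6] rect[505.6  95.2] [41.1 39.2] 1.6 stem n34 [536.3  96.9] dir 3.2
scene small N119 z25.1 mean[520.8 -86. ] rect[519.5 -85.7] [25.9 28.7] 80.1 stem n22 [539.5 -87.8] dir -5.9
scene knob N44 z48.8 mean[585.5   8. ] rect[584.9   8. ] [15.2 16.8] 23.3
top coaster [482.7 310.7   7.7] ((482.8353271484375, 311.075927734375), 55.57024002075195)
top mat z 2.242883626651519 ((476.08099365234375, -307.5313415527344), (160.6325225830078, 251.8289337158203), 4.423068523406982)
top red lighter [679.3   4.4  24. ] [60.1 17.4  0. ] 23.1
scene coaster [482.  306.    7.3] ((481.4265441894531, 307.6474609375), 56.07834243774414)
scene mat z 2.6092574042062893 ((474.4486389160156, -309.983642578125), (164.8870391845703, 250.60354614257812), 4.61522912979126)
scene red lighter [682.5   3.3  24. ] [60.6 29.   0. ] 22.5
```

The three views agree within the calibration, and the wrist lies between the two fixed cameras. The jar is at (518.4, 7.4), the big dreidel at (505, 97) with yaw 3, and the small one at (518.5, -83) with yaw -10. The caddy yaw is 3.2. The jar goes first.

Emit:
apply_moves --pt "0.65 12 -1.5 20 0 0 0" --pt "0.65 12 0 30 0 0 0" --pt "0.65 9.5 0 30 0 0 0" --pt "0.65 0 0 22 0 0 0" --pt "0.65 0 0 0 0 0 0" --pt "0.65 0 0 0 0 0 0" --pt "0.65 0 0 0 0 0 0" --pt "0.65 0 0 0 0 0 0" --squeeze 40

```text
time: 3.4
tool_pos: [519.4, 7.5, 91.3]
tcp_rot: [180.0, -0.2, 0.0]
ft_force: [0.1, 0.5, -0.2]
finger_gap: 70.5
grip_force: 0.0
```

```bash
python3 - <<'E'
from h import *
from m2 import *
d=snap('wrist'); print(r.sense()['tool_pos']); measure(d,'wrist',g); cv2.imwrite('pics/w2.png',d['color'])
E
```

```text
[519.25818524   7.53577518  91.03100538]
wrist jar N3551 z55.4 mean[519.3   7.5] rect[518.    7.5] [46.7 47.7] 86.8 circ [518.6   7.3] ell [518.5   7.5]
wrist big N2419 z38.4 mean[507.3  96.6] rect[504.4  97.3] [42.6 38.6] 2.7 stem n423 [532.6  96.1] dir -2.3
wrist small N1116 z26.4 mean[520.5 -82.5] rect[517.8 -83.2] [26.8 31.1] 82.0 stem n193 [533.2 -85.2] dir -7.2
wrist knob N624 z50.3 mean[585.4  10.8] rect[585.2  10.8] [17.2 17.2] 19.3
```

View pics/w2.png

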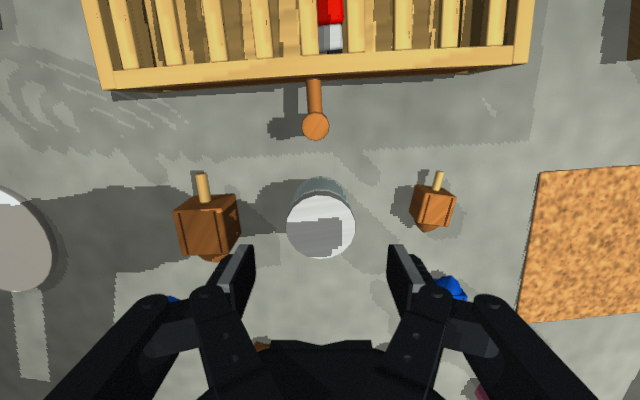

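The view shows the jar at (320,220), centred between the open fingers, with both dreidels clear of them. I'll descend and grip.

Emit:
apply_moves --pt "0.65 -0.5 0 20 0 0 0" --pt "0.65 0 0 20 0 0 0" --pt "0.65 0 0 20 0 0 0" --pt "0.65 0 0 11 0 0 0" --pt "0.65 0 0 0 0 0 0" --pt "-0.2 0 0 0 0 0 0" --pt "-0.2 0 0 0 0 0 0" --pt "-0.2 0 0 0 0 0 0"

```text
time: 4.25
tool_pos: [519.0, 7.5, 19.8]
tcp_rot: [180.0, -0.2, 0.0]
ft_force: [0.5, 0.4, 4.1]
finger_gap: 47.0
grip_force: 41.3
```

Emit:
apply_moves --pt "-0.2 0 0 0 0 0 0" --pt "-0.2 0 0 0 0 0 0" --pt "-0.2 0 0 0 0 0 0" --pt "-0.2 0 0 0 0 0 0" --pt "-0.2 0 0 -5 0 0 0" --pt "-0.2 0 0 -15 0 0 0" --pt "-0.2 0 0 -20 0 0 0" --pt "-0.2 0 0 -20 0 0 0"

```text
time: 5.05
tool_pos: [517.4, 7.6, 79.7]
tcp_rot: [-180.0, 0.0, 0.0]
ft_force: [0.3, -0.2, -0.5]
finger_gap: 46.9
grip_force: 41.3
```

```bash
python3 - <<'E'
from h import *
d=snap('scene'); print(r.sense()['tool_pos']); cv2.imwrite('pics/s1.png',cv2.resize(d['color'][130:280,230:430],(800,600)))
E
```

```text
[519.92036774   7.45875227  83.67660733]
```

View pics/s1.png

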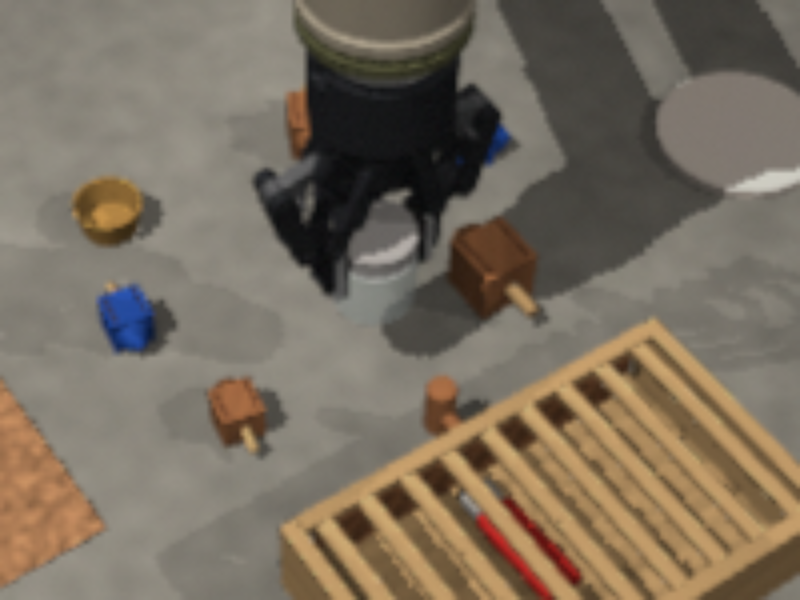

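The jar is off the table and upright in the fingers, and the dreidels have not moved. I'll carry it to the far end of the mat.

Emit:
apply_moves --pt "-0.2 -6 20 0 0 0 0" --pt "-0.2 -6 35 0 0 0 0" --pt "-0.2 -6 45 0 0 0 0" --pt "-0.2 -6 45 0 0 0 0" --pt "-0.2 -6 45 0 0 0 0" --pt "-0.2 -6 45 0 0 0 0" --pt "-0.2 -6 45 0 0 0 0" --pt "-0.2 -6 45 0 0 0 0"

```text
time: 5.9
tool_pos: [469.2, -319.3, 78.7]
tcp_rot: [180.0, -0.0, 0.0]
ft_force: [1.7, 0.6, -0.6]
finger_gap: 47.3
grip_force: 41.4
```

Emit:
apply_moves --pt "-0.2 0 40 0 0 0 0" --pt "-0.2 0 30 0 0 0 0" --pt "-0.2 0 12 0 0 0 0" --pt "-0.2 0 0 0 0 0 0" --pt "-0.2 0 0 20 0 0 0" --pt "-0.2 0 0 20 0 0 0" --pt "-0.2 0 0 10 0 0 0" --pt "-0.2 0 0 0 0 0 0"

```text
time: 6.7
tool_pos: [468.9, -396.8, 26.2]
tcp_rot: [-179.8, 0.2, 0.1]
ft_force: [-0.2, 0.2, -0.9]
finger_gap: 47.4
grip_force: 41.5
```

Emit:
apply_moves --pt "-0.2 0 0 3 0 0 0" --pt "-0.2 0 0 2 0 0 0" --pt "-0.2 0 0 1.5 0 0 0" --pt "-0.2 0 0 0 0 0 0" --pt "-0.2 0 0 0 0 0 0" --pt "-0.2 0 0 0 0 0 0" --pt "-0.2 0 0 0 0 0 0" --pt "-0.2 0 0 0 0 0 0"

```text
time: 7.5
tool_pos: [470.4, -399.9, 22.9]
tcp_rot: [179.9, -0.1, 0.0]
ft_force: [-1.1, 1.4, 6.4]
finger_gap: 47.5
grip_force: 41.6
```

Contact with the mat shows as 6 N. I'll release, rise, and travel back to above the big dreidel.

Emit:
apply_moves --pt "0.4 0 0 0 0 0 0" --pt "0.4 0 0 0 0 0 0" --pt "0.4 0 0 0 0 0 0" --pt "0.4 0 0 -10 0 0 0" --pt "0.4 0 0 -25 0 0 0" --pt "0.4 0 0 -35 0 0 0" --pt "0.4 0 0 -30 0 0 0" --pt "0.4 0 -20 0 0 0 0"

```text
time: 8.3
tool_pos: [472.3, -383.6, 129.0]
tcp_rot: [179.5, -0.4, -0.1]
ft_force: [0.2, 0.1, 0.3]
finger_gap: 59.9
grip_force: 0.0
```

Emit:
apply_moves --pt "0.5 3 -37 0 0 0 0" --pt "0.5 4 -45 0 0 0 0" --pt "0.5 5 -45 0 0 0 0" --pt "0.5 5 -45 0 0 0 0" --pt "0.5 5 -45 0 0 0 0" --pt "0.5 5 -45 0 0 0 0" --pt "0.5 5 -45 0 0 0 0" --pt "0.5 5 -45 0 0 0 0"

```text
time: 9.1
tool_pos: [506.8, -25.7, 122.8]
tcp_rot: [180.0, -0.1, 0.0]
ft_force: [0.6, -0.1, 0.1]
finger_gap: 64.0
grip_force: 0.0
```

Emit:
apply_moves --pt "0.5 0 -45 0 0 0 0" --pt "0.5 0 -45 0 0 0 0" --pt "0.5 0 -35 0 0 0 0" --pt "0.5 0 0 0 0 0 -0.6" --pt "0.5 0 0 0 0 0 0" --pt "0.5 0 0 0 0 0 0" --pt "0.5 0 0 0 0 0 0" --pt "0.5 0 0 0 0 0 0"

```text
time: 9.9
tool_pos: [506.7, 96.9, 121.9]
tcp_rot: [180.0, -0.0, 2.9]
ft_force: [0.5, 0.5, 1.0]
finger_gap: 63.5
grip_force: 0.0
```

```bash
python3 - <<'E'
from h import *
from m2 import *
d=snap('wrist'); print(r.sense()['tool_pos'],r.sense()['tcp_rot']); measure(d,'wrist',g)
P=pts(d); m=(np.hypot(P[...,0]-507,P[...,1]-97)<60)&(abs(P[...,2]-38)<2.0); Q=P[m]
for lo in range(484,536,4):
    q=Q[(Q[:,0]>=lo)&(Q[:,0]<lo+4)]
    if len(q)>10: print(lo,len(q),q[:,1].min().round(1),q[:,1].max().round(1))
cv2.imwrite('pics/w3.png',d['color'])
d=snap('top'); measure(d,'top',dict(jar=(470,-400,58,40)))
E
```

```text
[506.72073646  96.88977851 121.87827491] [-1.79999735e+02 -3.62021759e-03  2.91696613e+00]
wrist jar few 0
wrist big N1990 z38.4 mean[507.2  98. ] rect[504.6  97.9] [42.  37.9] 3.6 stem n292 [532.3  99.2] dir 2.7
wrist small N871 z26.4 mean[520.  -81.5] rect[517.4 -82.4] [26.4 30.9] 81.5 stem n162 [532.8 -85.3] dir -10.9
wrist knob N500 z50.3 mean[585.1  11.8] rect[585.   11.2] [17.6 17.2] 55.4
484 31 87.4 115.8
488 179 78.1 115.8
492 195 78.3 115.9
496 194 78.6 116.0
500 197 78.9 116.1
504 210 79.1 116.3
508 198 79.5 117.3
512 211 79.7 117.3
516 205 80.0 117.4
520 215 80.3 117.5
524 92 80.7 117.5
top jar N381 z57.2 mean[ 469.5 -397.3] rect[ 469.9 -397.7] [47.7 46.6] 48.9 circ [ 469.7 -396.5] ell [ 469.5 -397.2]
```

View pics/w3.png

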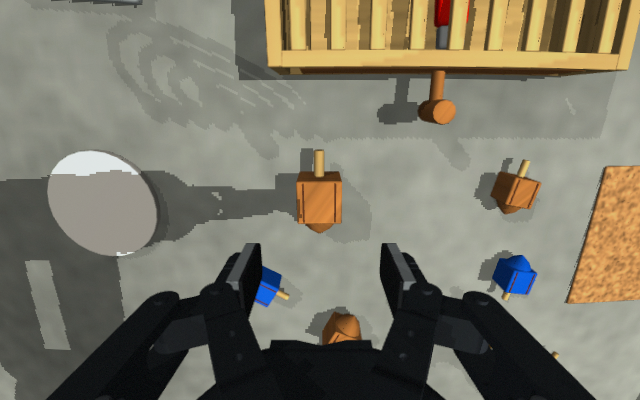

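The view shows the big dreidel's axis at u≈319.5 against a finger midline of 320, so it is aligned. The jar stands on the mat with its cap at z 57 in the top view. I'll descend on the big dreidel, with a small yaw trim.

Emit:
apply_moves --pt "0.5 0 -0.5 25 0 0 -0.08" --pt "0.5 0 0 30 0 0 0" --pt "0.5 0 0 30 0 0 0" --pt "0.5 0 0 20 0 0 0" --pt "0.5 0 0 10 0 0 0" --pt "0.5 0 0 3 0 0 0" --pt "0.5 0 0 0 0 0 0" --pt "0.5 0 0 0 0 0 0" --squeeze 30

```text
time: 10.8
tool_pos: [507.8, 98.2, 5.2]
tcp_rot: [-180.0, -0.1, 3.4]
ft_force: [-0.2, 0.2, 1.7]
finger_gap: 63.8
grip_force: 0.0
```

Emit:
apply_moves --pt "-0.4 0 0 0 0 0 0" --pt "-0.4 0 0 0 0 0 0" --pt "-0.4 0 0 0 0 0 0" --pt "-0.4 0 0 0 0 0 0" --pt "-0.4 0 0 0 0 0 0" --pt "-0.4 0 0 0 0 0 0" --pt "-0.4 0 0 0 0 0 0" --pt "-0.4 0 0 -5 0 0 0"

```text
time: 11.6
tool_pos: [506.3, 98.1, 8.7]
tcp_rot: [-180.0, 0.0, 3.4]
ft_force: [-0.1, 0.4, -0.3]
finger_gap: 37.7
grip_force: 30.6
```

Emit:
apply_moves --pt "-0.4 0 0 -20 0 0 0" --pt "-0.4 0 0 -30 0 0 0" --pt "-0.4 0 0 -25 0 0 0" --pt "-0.4 -4 20 0 0 0 0" --pt "-0.4 -5 35 0 0 0 0" --pt "-0.4 -5 45 0 0 0 0" --pt "-0.4 -5 45 0 0 0 0" --pt "-0.4 -5 45 0 0 0 0"

```text
time: 12.4
tool_pos: [493.5, -94.4, 84.1]
tcp_rot: [180.0, -0.0, 3.5]
ft_force: [0.6, 0.2, -0.4]
finger_gap: 37.6
grip_force: 30.5
```

Emit:
apply_moves --pt "-0.4 -5 45 0 0 0 0" --pt "-0.4 -5 45 0 0 0 0" --pt "-0.4 -6 45 0 0 0 0" --pt "-0.4 -5 35 0 0 0 0" --pt "-0.4 -5 26 0 0 0 0" --pt "-0.4 -5 15 0 0 0 0" --pt "-0.4 0 0 10 0 0 0" --pt "-0.4 0 0 20 0 0 0"

```text
time: 13.2
tool_pos: [476.7, -305.8, 54.7]
tcp_rot: [179.9, -0.1, 3.4]
ft_force: [-0.1, 0.5, -0.1]
finger_gap: 37.5
grip_force: 30.5
```

Emit:
apply_moves --pt "-0.4 0 0 20 0 0 0" --pt "-0.4 0 0 15 0 0 0" --pt "-0.4 0 0 6 0 0 0" --pt "-0.4 0 0 3 0 0 0" --pt "-0.4 0 0 1.5 0 0 0" --pt "-0.4 0 0 1 0 0 0" --pt "-0.4 0 0 0 0 0 0" --pt "-0.4 0 0 0 0 0 0"

```text
time: 14.0
tool_pos: [476.0, -305.8, 8.0]
tcp_rot: [180.0, -0.0, 3.4]
ft_force: [0.5, 0.2, 1.3]
finger_gap: 37.5
grip_force: 30.6
```

Emit:
apply_moves --pt "-0.4 0 0 0.5 0 0 0" --pt "0.35 0 0 0 0 0 0" --pt "0.35 0 0 0 0 0 0" --pt "0.35 0 0 0 0 0 0" --pt "0.35 0 0 -10 0 0 0" --pt "0.35 0 0 -25 0 0 0" --pt "0.35 0 0 -35 0 0 0" --pt "0.35 0 0 -35 0 0 0.68"

```text
time: 14.8
tool_pos: [475.2, -305.2, 113.1]
tcp_rot: [-180.0, 0.0, 0.0]
ft_force: [0.4, -0.5, 0.8]
finger_gap: 57.6
grip_force: 0.0
```

Emit:
apply_moves --pt "0.2 7 -22 0 0 0 0" --pt "0.2 7 -40 0 0 0 0" --pt "0.2 7 -45 0 0 0 0" --pt "0.2 7 -45 0 0 0 0" --pt "0.2 8 -40 0 0 0 0" --pt "0.2 8 -30 0 0 0 0" --pt "0.2 0 0 0 0 0 0.9" --pt "0.2 0 0 0 0 0 0.95"

```text
time: 15.6
tool_pos: [519.9, -82.1, 112.6]
tcp_rot: [180.0, -0.0, -9.3]
ft_force: [-0.5, -0.9, 0.2]
finger_gap: 51.4
grip_force: 0.0
```

Emit:
apply_moves --pt "0.2 0 0 5 0 0 0" --pt "0.2 0 0 0 0 0 0" --pt "0.2 0 0 0 0 0 0" --pt "0.2 0 0 0 0 0 0" --pt "0.2 0 0 0 0 0 0" --pt "0.2 0 0 0 0 0 0" --pt "0.2 0 0 0 0 0 0" --pt "0.2 0 0 0 0 0 0"

```text
time: 16.4
tool_pos: [519.5, -83.5, 106.8]
tcp_rot: [-180.0, 0.0, -9.2]
ft_force: [0.0, -0.1, 0.3]
finger_gap: 51.4
grip_force: 0.0
```

```bash
python3 - <<'E'
from h import *
from m2 import *
d=snap('wrist'); s=r.sense(); print(s['tool_pos'],s['tcp_rot']); measure(d,'wrist',g)
P=pts(d); m=(np.hypot(P[...,0]-519,P[...,1]+83)<40)&(abs(P[...,2]-26.3)<2.0)
T=np.eye(4); T[:3,:3]=R.from_euler('xyz',s['tcp_rot'],degrees=True).as_matrix(); T[:3,3]=s['tool_pos']
Q=(P[m]-T[:3,3])@T[:3,:3]
for lo in range(-20,20,3):
    q=Q[(Q[:,0]>=lo)&(Q[:,0]<lo+3)]
    if len(q)>10: print(lo,len(q),q[:,1].min().round(1),q[:,1].max().round(1))
v,u=np.nonzero(m); print('px',u.mean(),v.mean())
d=snap('top'); measure(d,'top',dict(jar=(470,-400,58,40),big=(475,-305,41,60)))
E
```

```text
[519.55249919 -83.44111015 106.81711126] [-1.79999138e+02 -1.88199977e-03 -9.22683375e+00]
wrist jar few 0
wrist big few 0
wrist small N980 z26.3 mean[520.5 -83.4] rect[518.1 -82.8] [25.5 30.7] 81.9 stem n176 [533.5 -85.7] dir -10.7
wrist knob N519 z50.3 mean[585.1   9.7] rect[585.1  10.3] [17.3 17.3] 48.7
-14 46 -12.8 11.6
-11 102 -12.8 12.4
-8 102 -12.7 12.4
-5 105 -12.7 12.3
-2 106 -12.6 12.2
1 101 -12.6 12.3
4 114 -12.5 12.2
7 106 -13.3 12.1
10 123 -13.3 12.1
13 30 -12.4 12.0
px 319.8856837606838 202.48076923076923
top jar N384 z57.2 mean[ 469.4 -397.1] rect[ 469.4 -397.9] [46.9 47. ] 56.3 circ [ 469.4 -395.8] ell [ 469.1 -397.3]
top big N310 z40.6 mean[ 475.3 -304.5] rect[ 473.7 -304.9] [43.3 37.7] 3.0 stem n39 [ 504.3 -303.3] dir 3.0
```

The small dreidel is centred and aligned within 0.3 mm. I'll grip it.

Emit:
apply_moves --pt "0.2 0 -0.2 25 0 0 0" --pt "0.2 0 0 30 0 0 0" --pt "0.2 0 0 25 0 0 0" --pt "0.2 0 0 15 0 0 0" --pt "0.2 0 0 7 0 0 0" --pt "0.2 0 0 2 0 0 0" --pt "0.2 0 0 0 0 0 0" --pt "0.2 0 0 0 0 0 0" --squeeze 25

```text
time: 17.3
tool_pos: [520.7, -83.5, 4.1]
tcp_rot: [180.0, -0.1, -9.2]
ft_force: [-1.3, 0.2, 0.2]
finger_gap: 50.8
grip_force: 0.0
```

Emit:
apply_moves --pt "-0.7 0 0 0 0 0 0" --pt "-0.7 0 0 0 0 0 0" --pt "-0.7 0 0 0 0 0 0" --pt "-0.7 0 0 0 0 0 0" --pt "-0.7 0 0 0 0 0 0" --pt "-0.7 0 0 0 0 0 0" --pt "-0.7 0 0 0 0 0 0" --pt "-0.7 0 0 -5 0 0 0"

```text
time: 18.1
tool_pos: [519.2, -83.1, 7.6]
tcp_rot: [-180.0, 0.0, -9.2]
ft_force: [-0.8, 0.3, -0.2]
finger_gap: 25.7
grip_force: 25.0
```

Emit:
apply_moves --pt "-0.7 0 0 -20 0 0 0" --pt "-0.7 0 0 -30 0 0 0" --pt "-0.7 0 0 -25 0 0 0" --pt "-0.7 -2 15 0 0 0 0" --pt "-0.7 -3 25 0 0 0 0" --pt "-0.7 -3 30 0 0 0 0" --pt "-0.7 -3 30 0 0 0 0" --pt "-0.7 -3 30 0 0 0 0"

```text
time: 18.9
tool_pos: [483.6, -210.5, 81.9]
tcp_rot: [-180.0, 0.1, -9.2]
ft_force: [1.2, -0.4, -0.2]
finger_gap: 25.4
grip_force: 25.0
```

Emit:
apply_moves --pt "-0.7 0 12 0 0 0 0" --pt "-0.7 0 0 20 0 0 0" --pt "-0.7 0 0 25 0 0 0" --pt "-0.7 0 0 20 0 0 0" --pt "-0.7 0 0 7 0 0 0" --pt "-0.7 0 0 3 0 0 0" --pt "-0.7 0 0 1 0 0 0" --pt "-0.7 0 0 0 0 0 0"

```text
time: 19.7
tool_pos: [483.7, -221.5, 7.7]
tcp_rot: [180.0, -0.1, -9.2]
ft_force: [0.2, -0.4, -0.2]
finger_gap: 25.2
grip_force: 24.9
```

Emit:
apply_moves --pt "-0.7 0 0 0.7 0 0 0" --pt "-0.7 0 0 0 0 0 0" --pt "0 0 0 0 0 0 0" --pt "0 0 0 0 0 0 0" --pt "0 0 0 0 0 0 0" --pt "0 0 0 -10 0 0 0" --pt "0 0 0 -25 0 0 0" --pt "0 0 0 -35 0 0 0"

```text
time: 20.5
tool_pos: [481.4, -220.3, 75.5]
tcp_rot: [-179.9, 0.2, -9.2]
ft_force: [0.5, -0.7, 0.8]
finger_gap: 42.6
grip_force: 0.0
```

Emit:
apply_moves --pt "0.3 0 0 -30 0 0 -0.5" --pt "0.3 0 -10 0 0 0 -1" --pt "0.3 0 -35 0 0 0 -0.97" --pt "0.3 0 -45 0 0 0 0" --pt "0.3 0 -45 0 0 0 0" --pt "0.3 5 -45 0 0 0 0" --pt "0.3 10 -32 0 0 0 0" --pt "0.3 0 0 0 0 0 0"

```text
time: 21.3
tool_pos: [491.7, -5.1, 107.1]
tcp_rot: [-179.9, -0.1, 3.3]
ft_force: [0.4, -0.2, 1.7]
finger_gap: 55.2
grip_force: 0.0
```

```bash
python3 - <<'E'
from h import *
from m2 import *
s=r.sense(); print(s['tool_pos'],s['tcp_rot']); d=snap('wrist');  measure(d,'wrist',dict(knob=g['knob']))
d=snap('top'); measure(d,'top',dict(jar=(470,-400,58,40),big=(475,-305,41,60),small=(483,-224,29,40),knob=g['knob']))
cv2.imwrite('pics/t2.png',d['color'])
E
```

```text
[491.66805962  -5.08758665 107.09543925] [-1.79940371e+02 -8.45684693e-02  3.34852125e+00]
wrist knob N612 z50.3 mean[584.8  10.8] rect[584.8  11. ] [17.3 17.1] 3.1
top jar N393 z57.1 mean[ 469.9 -397.7] rect[ 469.9 -396.9] [48.2 46.5] 88.8 circ [ 470.  -396.8] ell [ 469.8 -397.2]
top big N296 z40.3 mean[ 474.8 -304.4] rect[ 472.8 -304.9] [45.2 37.7] 2.9 stem n37 [ 505.7 -302.8] dir 3.6
top small N139 z28.0 mean[ 483.9 -218.5] rect[ 482.6 -218.4] [26.2 29.6] 78.6 stem n34 [ 495.1 -223.7] dir -22.7
top knob few 0
```

View pics/t2.png

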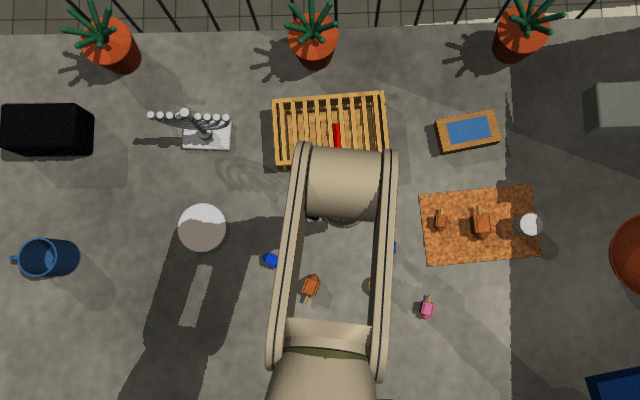

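All three now stand on the mat: the small dreidel at (440,218), the big one at (481,222), and the jar at (530,225). Next is the knob at (584.8, 10.8), whose top is at 50.

Emit:
apply_moves --pt "0 25 -3 0 0 0 0" --pt "0 35 -4 0 0 0 0" --pt "0 24 -3 0 0 0 0" --pt "0 10 -0.5 0 0 0 0" --pt "0 0 0 20 0 0 0" --pt "0 0 0 20 0 0 0" --pt "0 0 0 0 0 0 0" --pt "0 0 0 0 0 0 0" --squeeze 40

```text
time: 22.2
tool_pos: [583.5, 6.1, 66.0]
tcp_rot: [-180.0, 0.1, 3.1]
ft_force: [0.2, -0.2, 0.1]
finger_gap: 42.7
grip_force: 0.0
```

```bash
python3 - <<'E'
from h import *
from m2 import *
s=r.sense(); d=snap('wrist'); print(s['tool_pos'],s['tcp_rot']);   measure(d,'wrist',dict(knob=g['knob']))
E
```

```text
[583.53081628   6.06049163  65.99794735] [-1.79997548e+02  9.32312314e-02  3.06325749e+00]
wrist knob N620 z50.2 mean[586.2  10.8] rect[585.5  10.8] [17.3 17.2] 80.0
```

Emit:
apply_moves --pt "0 1.5 -4.7 0 0 0 0" --pt "0 0 0 15 0 0 0" --pt "0 0 0 20 0 0 0" --pt "0 0 0 10 0 0 0" --pt "0 0 0 4 0 0 0" --pt "-0.9 0 0 0 0 0 0" --pt "-0.9 0 0 0 0 0 0" --pt "-0.9 0 0 0 0 0 0"

```text
time: 23.05
tool_pos: [585.9, 11.2, 17.6]
tcp_rot: [180.0, -0.0, 3.1]
ft_force: [-0.6, -4.1, -1.8]
finger_gap: 17.0
grip_force: 39.4
```

Emit:
apply_moves --pt "-0.9 0 0 0 0 0 0" --pt "-0.9 0 0 0 0 0 0" --pt "-0.9 0 0 0 0 0 0" --pt "-0.9 0 0 0 0 0 0" --pt "-0.9 -2 0 0 0 0 0" --pt "-0.9 -4 0 0 0 0 0" --pt "-0.9 -6 0 0 0 0 0" --pt "-0.9 -8 0 0 0 0 0"

```text
time: 23.85
tool_pos: [566.4, 10.1, 17.6]
tcp_rot: [180.0, -0.1, 3.1]
ft_force: [2.0, -7.0, -1.8]
finger_gap: 17.0
grip_force: 39.4
```

Emit:
apply_moves --pt "-0.9 -10 0.3 0 0 0 0" --pt "-0.9 -13 0.2 0 0 0 0" --pt "-0.9 -15 0 0 0 0 0" --pt "-0.9 -15 0 0 0 0 0" --pt "-0.9 -15 0 0 0 0 0" --pt "-0.9 -13 0 0 0 0 0" --pt "-0.9 -10 0 0 0 0 0" --pt "-0.9 -7 0 0 0 0 0"

```text
time: 24.65
tool_pos: [467.8, 4.3, 17.5]
tcp_rot: [179.9, -0.1, 3.1]
ft_force: [2.3, -6.2, -3.4]
finger_gap: 16.6
grip_force: 39.8
```

Emit:
apply_moves --pt "-0.9 -5 0 0 0 0 0" --pt "-0.9 -3 0 0 0 0 0" --pt "-0.9 -2 0 0 0 0 0" --pt "-0.9 0 0 0 0 0 0" --pt "-0.3 0 0 0 0 0 0" --pt "0 0 0 0 0 0 0" --pt "0 0 0 0 0 0 0" --pt "0 0 0 0 0 0 0"

```text
time: 25.45
tool_pos: [457.9, 4.5, 17.2]
tcp_rot: [-180.0, -0.0, 3.1]
ft_force: [-0.6, -0.0, -0.3]
finger_gap: 42.5
grip_force: 0.0
```

Emit:
apply_moves --pt "0 0 0 -25 0 0 0" --pt "0 0 0 -35 0 0 0" --pt "0 0 0 -35 0 0 0" --pt "0 0 0 -35 0 0 0" --pt "0.1 10 0 0 0 0 0" --pt "0.1 20 0 0 0 0 0" --pt "0.1 10 0 0 0 0 0" --pt "0.1 0 0 0 0 0 0"

```text
time: 26.25
tool_pos: [498.2, 6.6, 146.4]
tcp_rot: [-180.0, 0.1, 3.1]
ft_force: [-0.2, -1.2, -0.2]
finger_gap: 46.6
grip_force: 0.0
```

```bash
python3 - <<'E'
from h import *
s=r.sense(); d=snap('wrist'); print(s['tool_pos'],s['tcp_rot'])
P=pts(d); hsv=cv2.cvtColor(d['color'],cv2.COLOR_BGR2HSV)
m=(hsv[...,2]>60)&(hsv[...,1]>180)&((hsv[...,0]<5)|(hsv[...,0]>174))&(P[...,0]<620)
v,u=np.nonzero(m); Q=P[m]; print(len(u),u.mean(),v.mean(),'z',np.percentile(Q[:,2],[10,50,90]))
print(cv2.minAreaRect(Q[:,:2].astype(np.float32)))
t=P[(abs(P[...,2]-24)<2.5)&(P[...,0]>480)&(P[...,0]<610)&(abs(P[...,1]-8)<40)&True]
print('top24',cv2.minAreaRect(t[:,:2].astype(np.float32)),len(t))
K=P[(abs(P[...,2]-50)<2.5)&(np.hypot(P[...,0]-457,P[...,1]-4)<15)]; print('knob',K.mean(0) if len(K) else None)
cv2.imwrite('pics/w4.png',d['color'])
E
```

```text
[498.15950855   6.58791908 146.35987452] [-1.79983248e+02  6.25417455e-02  3.13760828e+00]
1704 331.1842723004695 131.27640845070422 z [23.27314666 24.30658573 25.20321409]
((551.6701049804688, -0.46784114837646484), (61.19925308227539, 23.281047821044922), 6.117150783538818)
top24 ((537.9393920898438, 10.065210342407227), (86.94194030761719, 79.32524871826172), 3.2365832328796387) 2217
knob [458.23686783   3.37946612  50.19396754]
```

View pics/w4.png

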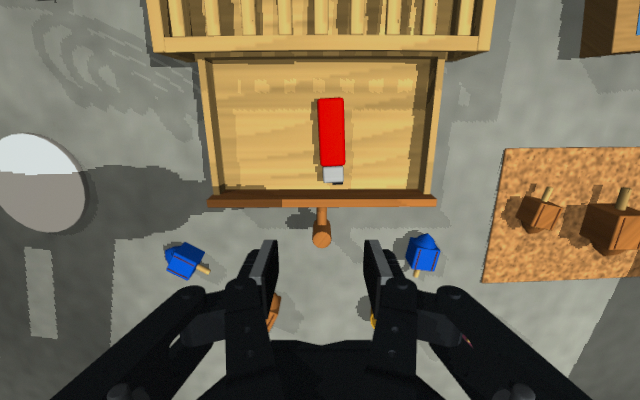

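The tray is out and the knob reads 458. The red lighter's body is at (331,131), with its steel head towards the robot at (333,175). Its centre is about (543, -1.4) with yaw 6, and its top measures 24.3. I'll approach it.

Emit:
apply_moves --pt "-0.05 20 5 10 0 0 0" --pt "-0.05 24.6 5.4 25 0 0 -0.6" --pt "-0.05 0 0 35 0 0 0" --pt "-0.05 0 0 30 0 0 0" --pt "-0.05 0 0 15 0 0 0" --pt "-0.05 0 0 10 0 0 0" --pt "-0.3 0 0 0 0 0 0" --pt "-0.3 0 0 0 0 0 0" --squeeze 30

```text
time: 27.1
tool_pos: [543.7, -1.6, 23.4]
tcp_rot: [180.0, -0.1, 6.1]
ft_force: [0.4, 0.0, 0.2]
finger_gap: 30.2
grip_force: 0.0
```

Emit:
apply_moves --pt "-0.3 0 0 2 0 0 0" --pt "-0.3 0 0 2 0 0 0" --pt "-0.3 0 0 2 0 0 0" --pt "-0.3 0 0 0 0 0 0" --pt "-0.3 0 0 0 0 0 0" --pt "-0.3 0 0 0 0 0 0" --pt "-0.3 0 0 0 0 0 0" --pt "-0.3 0 0 0 0 0 0"

```text
time: 27.9
tool_pos: [542.9, -1.5, 16.1]
tcp_rot: [-180.0, -0.0, 6.1]
ft_force: [-0.7, -0.3, -0.9]
finger_gap: 30.0
grip_force: 0.0
```

```bash
python3 - <<'E'
from h import *
s=r.sense(); print(s['tool_pos'],s['tcp_rot'],s['ft_force'],s['finger_gap']); d=snap('wrist')
P=pts(d); hsv=cv2.cvtColor(d['color'],cv2.COLOR_BGR2HSV)
m=(hsv[...,2]>60)&(hsv[...,1]>180)&((hsv[...,0]<5)|(hsv[...,0]>174))&(P[...,0]<620)
Q=P[m]; print(len(Q),cv2.minAreaRect(Q[:,:2].astype(np.float32)))
cv2.imwrite('pics/w5.png',d['color'])
E
```

```text
[542.9127566   -1.53304397  16.13987684] [-1.79999718e+02 -3.95878225e-03  6.12183483e+00] [-0.7350586  -0.28274357 -0.94230331] 29.98163629769349
4726 ((552.2344970703125, -0.4777984619140625), (61.858726501464844, 23.506135940551758), 6.020425796508789)
```

View pics/w5.png

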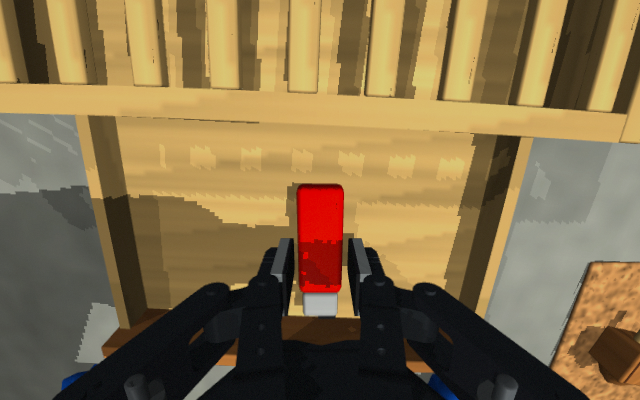

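The lighter sits centred between the fingers at (320,250). I'll go a little lower, watching the force, then close.

Emit:
apply_moves --pt "-0.3 0 0 1 0 0 0" --pt "-0.3 0 0 1 0 0 0" --pt "-0.3 0 0 1 0 0 0" --pt "-0.3 0 0 0 0 0 0" --pt "-0.3 0 0 0 0 0 0" --pt "-0.3 0 0 0 0 0 0" --pt "-0.3 0 0 0 0 0 0" --pt "-0.3 0 0 0 0 0 0"

```text
time: 28.75
tool_pos: [543.0, -1.5, 13.2]
tcp_rot: [180.0, -0.0, 6.1]
ft_force: [-0.0, 0.7, -0.5]
finger_gap: 29.8
grip_force: 0.0
```

Emit:
apply_moves --pt "-0.7 0 0 0 0 0 0" --pt "-0.7 0 0 0 0 0 0" --pt "-0.7 0 0 0 0 0 0" --pt "-0.7 0 0 0 0 0 0" --pt "-0.7 0 0 0 0 0 0" --pt "-0.7 0 0 0 0 0 0" --pt "-0.7 0 0 -3 0 0 0" --pt "-0.7 0 0 -7 0 0 0"

```text
time: 29.55
tool_pos: [541.8, -1.5, 22.4]
tcp_rot: [-180.0, 0.1, 6.1]
ft_force: [0.8, 0.0, -0.7]
finger_gap: 23.1
grip_force: 30.3
```

Emit:
apply_moves --pt "-0.7 0 0 -20 0 0 0" --pt "-0.7 0 0 -30 0 0 0" --pt "-0.7 0 0 -30 0 0 0" --pt "-0.7 -3.2 -15 0 0 0 0" --pt "-0.7 -3.2 -30 0 0 0 0" --pt "-0.7 -3.2 -40 0 0 0 0" --pt "-0.7 -3.2 -45 0 0 0 0" --pt "-0.7 -3.2 -45 0 0 0 0"

```text
time: 30.35
tool_pos: [507.3, 172.3, 102.9]
tcp_rot: [-180.0, 0.0, 6.1]
ft_force: [0.6, 0.4, 0.5]
finger_gap: 23.0
grip_force: 30.3
```

Emit:
apply_moves --pt "-0.7 -3.2 -45 0 0 0 0" --pt "-0.7 -3.2 -45 0 0 0 0" --pt "-0.7 -3 -30 0 0 0 0" --pt "-0.7 -3 -20 0 0 0 0" --pt "-0.7 0 0 0 0 0 0" --pt "-0.7 0 0 20 0 0 0" --pt "-0.7 0 0 0 0 0 0" --pt "-0.7 0 0 0 0 0 0"

```text
time: 31.15
tool_pos: [480.4, 307.6, 82.5]
tcp_rot: [179.9, 0.1, 6.1]
ft_force: [0.2, -0.1, -0.1]
finger_gap: 23.0
grip_force: 30.2
```

```bash
python3 - <<'E'
from h import *
s=r.sense(); print(s['tool_pos'],s['tcp_rot'],s['ft_force'],s['finger_gap']); d=snap('wrist')
P=pts(d); hsv=cv2.cvtColor(d['color'],cv2.COLOR_BGR2HSV)
m=(hsv[...,2]>60)&(hsv[...,1]>180)&((hsv[...,0]<5)|(hsv[...,0]>174))&(P[...,0]<620)
Q=P[m]; print(len(Q),Q[:,2].mean(),cv2.minAreaRect(Q[:,:2].astype(np.float32)))
# coaster disc: points at its top plane, rim ellipse via circle fit to visible boundary
t=(abs(P[...,2]-8)<3)&(np.hypot(P[...,0]-482,P[...,1]-309)<75)
Q=P[t][:,:2]; c=np.array([482.,309.])
a=np.degrees(np.arctan2(*(Q-c).T[::-1])); rr=np.hypot(*(Q-c).T)
B=np.array([Q[(a>=k)&(a<k+6)][np.argmax(rr[(a>=k)&(a<k+6)])] for k in range(-180,180,6) if ((a>=k)&(a<k+6)&(rr>45)).any()])
A=np.c_[2*B,np.ones(len(B))]; x=np.linalg.lstsq(A,(B**2).sum(1),rcond=None)[0]; print('circle',x[:2],np.sqrt(x[2]+x[0]**2+x[1]**2),len(B),np.median(P[t][:,2]))
E
```

```text
[480.43594623 307.59908955  82.49830744] [1.79944752e+02 1.13363297e-01 6.08283335e+00] [ 0.18578468 -0.05805109 -0.07242631] 23.040709664308935
4855 93.35149702718456 ((490.0019836425781, 308.2174377441406), (61.969146728515625, 23.515701293945312), 6.341296195983887)
circle [482.08534944 309.4530966 ] 54.411368886368834 48 8.437591313007488
```

Emit:
apply_moves --pt "-0.7 0.2 -1.9 10 0 0 0" --pt "-0.7 0 0 20 0 0 0" --pt "-0.7 0 0 20 0 0 0" --pt "-0.7 0 0 12 0 0 0" --pt "-0.7 0 0 6 0 0 0" --pt "-0.7 0 0 3 0 0 0" --pt "-0.7 0 0 0 0 0 0" --pt "-0.7 0 0 0 0 0 0"

```text
time: 32.0
tool_pos: [481.7, 310.9, 13.0]
tcp_rot: [-180.0, -0.1, 6.1]
ft_force: [-0.7, 0.1, -0.6]
finger_gap: 23.1
grip_force: 30.2
```

Emit:
apply_moves --pt "-0.7 0 0 1 0 0 0" --pt "-0.7 0 0 1 0 0 0" --pt "-0.7 0 0 0 0 0 0" --pt "-0.7 0 0 0 0 0 0" --pt "-0.7 0 0 0 0 0 0" --pt "-0.7 0 0 0 0 0 0" --pt "-0.7 0 0 0 0 0 0" --pt "-0.7 0 0 0 0 0 0"

```text
time: 32.8
tool_pos: [481.1, 310.5, 10.1]
tcp_rot: [180.0, -0.0, 6.1]
ft_force: [0.2, 0.0, 0.3]
finger_gap: 22.8
grip_force: 30.2
```

Emit:
apply_moves --pt "-0.7 0 0.8 0.8 0 0 0" --pt "-0.7 0 0 0 0 0 0" --pt "-0.3 0 0 0 0 0 0" --pt "-0.3 0 0 0 0 0 0" --pt "-0.3 0 0 0 0 0 0" --pt "-0.3 0 0 -8 0 0 0" --pt "-0.3 0 0 -25 0 0 0" --pt "-0.3 0 0 -35 0 0 0"

```text
time: 33.6
tool_pos: [479.4, 308.9, 76.3]
tcp_rot: [179.9, 0.2, 6.1]
ft_force: [1.3, 0.4, 0.4]
finger_gap: 29.8
grip_force: 0.0
```

Emit:
apply_moves --pt "-0.3 0 0 -35 0 0 0" --pt "0 0 15 -5 0 0 0" --pt "0 0 30 0 0 0 0" --pt "0 0 45 0 0 0 0" --pt "0 -5 45 0 0 0 0.6" --pt "0 -5 45 0 0 0 0" --pt "0 -5 45 0 0 0 0" --pt "0 -5 45 0 0 0 0"

```text
time: 34.4
tool_pos: [482.3, 37.4, 117.4]
tcp_rot: [180.0, -0.0, 3.1]
ft_force: [1.4, -0.4, 0.8]
finger_gap: 43.1
grip_force: 0.0
```

Emit:
apply_moves --pt "0 0 20 0 0 0 0" --pt "0 0 10 0 0 0 0" --pt "0 0 0 0 0 0 0" --pt "0 0 0 0 0 0 0" --pt "0 0 0 0 0 0 0" --pt "0 0 0 0 0 0 0" --pt "0 0 0 0 0 0 0" --pt "0 0 0 0 0 0 0"

```text
time: 35.2
tool_pos: [484.5, 9.9, 117.2]
tcp_rot: [-180.0, 0.0, 3.2]
ft_force: [-0.7, 0.5, -0.4]
finger_gap: 42.5
grip_force: 0.0
```

```bash
python3 - <<'E'
from h import *
s=r.sense(); d=snap('wrist'); print(s['tool_pos'],s['tcp_rot'])
P=pts(d)
K=P[(abs(P[...,2]-50)<2.5)&(np.hypot(P[...,0]-457,P[...,1]-4)<20)]; print('knob',K.mean(0),len(K),cv2.minAreaRect(K[:,:2].astype(np.float32)))
for n in('top','scene'):
    d=snap(n);P=pts(d); hsv=cv2.cvtColor(d['color'],cv2.COLOR_BGR2HSV)
    m=(hsv[...,2]>60)&(hsv[...,1]>180)&((hsv[...,0]<5)|(hsv[...,0]>174))&(np.hypot(P[...,0]-482,P[...,1]-309)<60)
    Q=P[m]; rc=cv2.minAreaRect(Q[:,:2].astype(np.float32)); print(n,len(Q),np.median(Q[:,2]),rc)
    cv2.imwrite(f'pics/{n}3.png',d['color'])
E
```

```text
[484.53745494   9.92305084 117.23895569] [-1.79995878e+02  6.30352334e-03  3.16846480e+00]
knob [458.22749957   3.41417275  50.15315067] 344 ((457.7872009277344, 3.329096794128418), (16.896989822387695, 17.335105895996094), 19.2126407623291)
top 278 19.580501798053206 ((491.2806091308594, 310.9371032714844), (59.1053466796875, 23.959280014038086), 6.749077320098877)
scene 169 18.26679206254107 ((490.7331237792969, 306.48193359375), (59.16316223144531, 25.30122947692871), 2.337367057800293)
```

View pics/scene3.png

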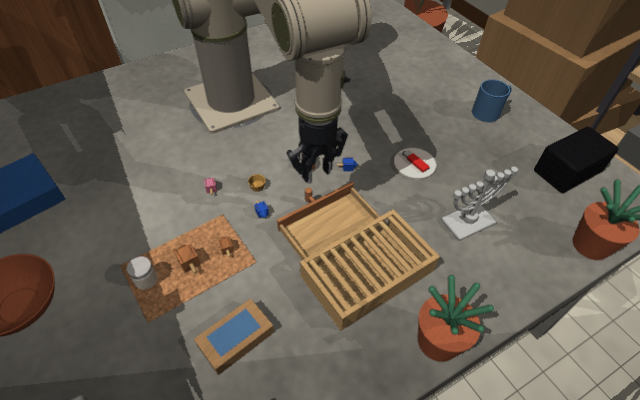

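The lighter lies flat on the coaster at (417,161), its centre about 1.5 mm from the coaster's middle and its top at about 19 to 20. The menorah has not moved. I'll go back to the knob, now at (458, 4).

Emit:
apply_moves --pt "0 -20 3 0 0 0 0" --pt "0 -6.8 1.4 0 0 0 0" --pt "0 0 0 25 0 0 0" --pt "0 0 0 30 0 0 0" --pt "0 0 0 25 0 0 0" --pt "0 0 0 15 0 0 0" --pt "0 0 0 4.5 0 0 0" --pt "0 0 0 0 0 0 0" --squeeze 40

```text
time: 36.15
tool_pos: [457.7, 3.6, 17.4]
tcp_rot: [-180.0, 0.1, 3.1]
ft_force: [0.8, -0.3, -1.0]
finger_gap: 42.6
grip_force: 0.0
```

Emit:
apply_moves --pt "-0.9 0 0 0 0 0 0" --pt "-0.9 0 0 0 0 0 0" --pt "-0.9 0 0 0 0 0 0" --pt "-0.9 0 0 0 0 0 0" --pt "-0.9 0 0 0 0 0 0" --pt "-0.9 2 0 0 0 0 0" --pt "-0.9 4 0 0 0 0 0" --pt "-0.9 6 0 0 0 0 0"

```text
time: 36.95
tool_pos: [471.1, 4.4, 19.1]
tcp_rot: [-180.0, -0.1, 3.1]
ft_force: [-2.4, 2.1, 7.1]
finger_gap: 17.1
grip_force: 39.5
```

Emit:
apply_moves --pt "-0.9 10 0 0 0 0 0" --pt "-0.9 15 0 0 0 0 0" --pt "-0.9 17 0 0 0 0 0" --pt "-0.9 17 0 0 0 0 0" --pt "-0.9 17 0 0 0 0 0" --pt "-0.9 13 0 0 0 0 0" --pt "-0.9 10 0 0 0 0 0" --pt "-0.9 7 0 0 0 0 0"

```text
time: 37.75
tool_pos: [577.5, 10.6, 19.2]
tcp_rot: [-180.0, -0.1, 3.1]
ft_force: [-1.9, 3.7, 7.2]
finger_gap: 16.6
grip_force: 39.5
```

Emit:
apply_moves --pt "-0.9 5 0 0 0 0 0" --pt "-0.9 3 0 0 0 0 0" --pt "-0.9 2 0 0 0 0 0" --pt "-0.9 0 0 0 0 0 0" --pt "-0.9 0 0 0 0 0 0" --pt "-0.9 0 0 0 0 0 0" --pt "-0.9 0 0 0 0 0 0" --pt "-0.9 0 0 0 0 0 0"

```text
time: 38.55
tool_pos: [587.1, 11.2, 19.2]
tcp_rot: [-180.0, -0.1, 3.1]
ft_force: [-0.3, 4.2, 5.5]
finger_gap: 16.9
grip_force: 39.8
```

Emit:
apply_moves --pt "-0.9 0.7 0 0 0 0 0" --pt "-0.9 0.7 0 0 0 0 0" --pt "-0.9 0 0 0 0 0 0" --pt "-0.9 0 0 0 0 0 0" --pt "-0.9 0 0 0 0 0 0" --pt "-0.9 0 0 0 0 0 0" --pt "-0.9 0 0 0 0 0 0" --pt "-0.9 0 0 0 0 0 0"

```text
time: 39.35
tool_pos: [587.1, 11.2, 19.2]
tcp_rot: [-180.0, 0.0, 3.1]
ft_force: [-7.9, 3.9, 11.9]
finger_gap: 16.7
grip_force: 40.3
```

It is against the stop: the force rose to 8 N with no motion. I'll release, rise, and check that the knob is back where it started.

Emit:
apply_moves --pt "-0.9 0.7 0 0 0 0 0" --pt "-0.9 0 0 0 0 0 0" --pt "0 0 0 0 0 0 0" --pt "0 0 0 0 0 0 0" --pt "0 0 0 0 0 0 0" --pt "0 0 0 -20 0 0 0" --pt "0 0 0 -30 0 0 0" --pt "0 0 0 -35 0 0 0"

```text
time: 40.15
tool_pos: [586.7, 10.6, 102.2]
tcp_rot: [-180.0, 0.2, 3.1]
ft_force: [0.3, 0.3, 0.7]
finger_gap: 43.0
grip_force: 0.0
```

Emit:
apply_moves --pt "0 -30 10 0 0 0 0.62" --pt "0 -30 30 0 0 0 0" --pt "0 -30 30 0 0 0 0" --pt "0 0 0 0 0 0 0" --pt "0 0 0 0 0 0 0" --pt "0 0 0 0 0 0 0" --pt "0 0 0 0 0 0 0" --pt "0 0 0 0 0 0 0"

```text
time: 40.95
tool_pos: [499.1, -60.4, 102.8]
tcp_rot: [-180.0, -0.0, 0.1]
ft_force: [0.4, 0.1, 0.4]
finger_gap: 42.2
grip_force: 0.0
```

```bash
python3 - <<'E'
from h import *
from m2 import *
s=r.sense(); d=snap('wrist'); print(s['tool_pos'],s['tcp_rot']); measure(d,'wrist',dict(knob=g['knob']))
P=pts(d); hsv=cv2.cvtColor(d['color'],cv2.COLOR_BGR2HSV)
q=P[(abs(P[...,2]-58.5)<2)&(P[...,0]<625)&(P[...,0]>600)&(abs(P[...,1]-12)<90)]
f=P[(P[...,2]>25)&(P[...,2]<41)&(P[...,0]<630)&(P[...,0]>590)&(abs(P[...,1]-12)<90)&(abs(P[...,1]-12)>15)]
for Q,n in((q,'top'),(f,'front')):
    if len(Q): w=(Q[:,0]-615)*.9984+(Q[:,1]-12.4)*.0558; print(n,len(Q),np.percentile(w,[2,50,98]).round(1))
d=snap('scene'); measure(d,'scene',dict(knob=g['knob']))
d=snap('top'); measure(d,'top',dict(knob=g['knob'],jar=(470,-400,58,40),big=(475,-305,41,60),small=(483,-224,29,40)))
E
```

```text
[499.14135026 -60.40917605 102.80202521] [-1.79996192e+02 -5.07329149e-03  8.51846857e-02]
wrist knob N603 z50.2 mean[584.8   9.9] rect[584.7  10.1] [16.9 16.9] 89.1
top 5221 [-0.2  4.3 11.8]
front 1060 [-0.7  0.   0.4]
scene knob N43 z48.8 mean[585.5   7.7] rect[585.5   8.2] [15.8 16.4] 68.4
top knob few 8
top jar N393 z57.3 mean[ 469.9 -397.1] rect[ 469.8 -397.5] [47.  47.5] 55.2 circ [ 469.5 -396.1] ell [ 469.7 -396.9]
top big N299 z40.5 mean[ 475.2 -304. ] rect[ 473.3 -304.6] [43.4 38.2] 1.8 stem n39 [ 505.8 -303. ] dir 2.8
top small N126 z28.6 mean[ 483.8 -219.7] rect[ 481.1 -219.2] [24.1 34.1] 76.2 stem n27 [ 497.3 -222. ] dir -9.9
```

The tray is fully home: the knob is at 584.8 as at the start, and the front is flush. Now the small dreidel goes back.

Emit:
apply_moves --pt "0 -2 20 0 0 0 0" --pt "0 -3 35 0 0 0 0" --pt "0 -4 40 0 0 0 0" --pt "0 -4 40 0 0 0 0" --pt "0 -2.6 26 0 0 0 0.93" --pt "0.2 0 0 0 0 0 0.93" --pt "0.2 0 0 0 0 0 0" --pt "0.2 0 0 0 0 0 0" --squeeze 25

```text
time: 41.9
tool_pos: [483.0, -221.6, 102.6]
tcp_rot: [-180.0, 0.0, -9.1]
ft_force: [0.2, 0.1, 0.8]
finger_gap: 51.2
grip_force: 0.0
```

```bash
cat > m3.py <<'E'
from h import *
import sys
x,y,h=map(float,sys.argv[1:4])
s=r.sense(); d=snap('wrist'); print(s['tool_pos'].round(2),s['tcp_rot'].round(2)); P=pts(d)
m=(np.hypot(P[...,0]-x,P[...,1]-y)<h+8)&(abs(P[...,2]-h)<2.0)
Q=(P[m]-s['tool_pos'])@R.from_euler('xyz',s['tcp_rot'],degrees=True).as_matrix()
print('tool',cv2.minAreaRect(Q[:,:2].astype(np.float32)),np.percentile(Q[:,0],[1,99]),'z',np.median(P[m][:,2]))
ed=[]
for lo in range(-18,18,3):
    q=Q[(Q[:,0]>=lo)&(Q[:,0]<lo+3)]
    if len(q)>10: ed.append((lo,q[:,1].min().round(1),q[:,1].max().round(1)))
print(*ed)
E
python3 m3.py 483.7 -221 29.3
```

```text
[ 483.03 -221.63  102.61] [-1.7998e+02  2.0000e-02 -9.1300e+00]
tool ((-0.6672353744506836, -0.10319232940673828), (25.737323760986328, 28.2203369140625), 88.92143249511719) [-12.72294676  13.10042616] z 29.403604989869308
(-15, np.float64(-3.5), np.float64(3.1)) (-12, np.float64(-12.5), np.float64(13.0)) (-9, np.float64(-12.3), np.float64(12.9)) (-6, np.float64(-12.3), np.float64(12.8)) (-3, np.float64(-12.3), np.float64(12.8)) (0, np.float64(-12.2), np.float64(12.7)) (3, np.float64(-13.1), np.float64(12.6)) (6, np.float64(-13.0), np.float64(12.6)) (9, np.float64(-12.9), np.float64(12.5)) (12, np.float64(-12.0), np.float64(12.5))
```

Emit:
apply_moves --pt "0.2 -0.5 0 25 0 0 0" --pt "0.2 0 0 30 0 0 0" --pt "0.2 0 0 20 0 0 0" --pt "0.2 0 0 15 0 0 0" --pt "0.2 0 0 5.5 0 0 0" --pt "0.2 0 0 0 0 0 0" --pt "-0.7 0 0 0 0 0 0" --pt "-0.7 0 0 0 0 0 0"

```text
time: 42.75
tool_pos: [483.7, -222.5, 8.8]
tcp_rot: [180.0, -0.1, -9.3]
ft_force: [1.7, 0.0, 0.6]
finger_gap: 25.8
grip_force: 24.8
```

Emit:
apply_moves --pt "-0.7 0 0 0 0 0 0" --pt "-0.7 0 0 0 0 0 0" --pt "-0.7 0 0 0 0 0 0" --pt "-0.7 0 0 0 0 0 0" --pt "-0.7 0 0 -5 0 0 0" --pt "-0.7 0 0 -20 0 0 0" --pt "-0.7 0 0 -30 0 0 0" --pt "-0.7 0 0 -25 0 0 0"

```text
time: 43.55
tool_pos: [482.3, -221.9, 88.6]
tcp_rot: [-180.0, 0.0, -9.3]
ft_force: [0.6, -0.3, -1.1]
finger_gap: 25.5
grip_force: 24.8
```

Emit:
apply_moves --pt "-0.7 2.5 -15 0 0 0 0" --pt "-0.7 3 -30 0 0 0 0" --pt "-0.7 3 -35 0 0 0 0" --pt "-0.7 3 -35 0 0 0 0" --pt "-0.7 3 -27.3 0 0 0 0" --pt "-0.7 0 0 0 0 0 0" --pt "-0.7 0 0 20 0 0 0" --pt "-0.7 0 0 0 0 0 0"

```text
time: 44.35
tool_pos: [517.5, -83.3, 64.5]
tcp_rot: [-180.0, 0.3, -9.2]
ft_force: [-0.9, 0.4, -0.5]
finger_gap: 25.3
grip_force: 24.8
```

Emit:
apply_moves --pt "-0.7 0 0 0 0 0 0" --pt "-0.7 0 0 0 0 0 0" --pt "-0.7 0 0 0 0 0 0" --pt "-0.7 0 0 0 0 0 0" --pt "-0.7 0 0 0 0 0 0" --pt "-0.7 0 0 0 0 0 0" --pt "-0.7 0 0 0 0 0 0" --pt "-0.7 0 0 0 0 0 0"

```text
time: 45.15
tool_pos: [519.8, -83.8, 67.3]
tcp_rot: [-180.0, 0.0, -9.3]
ft_force: [0.5, -0.4, -0.4]
finger_gap: 25.8
grip_force: 24.8
```

Emit:
apply_moves --pt "-0.7 0 -0.4 15 0 0 0" --pt "-0.7 0 0 20 0 0 0" --pt "-0.7 0 0 15 0 0 0" --pt "-0.7 0 0 8 0 0 0" --pt "-0.7 0 0 3 0 0 0" --pt "-0.7 0 0 1 0 0 0" --pt "-0.7 0 0 0 0 0 0" --pt "-0.7 0 0 0 0 0 0"

```text
time: 45.95
tool_pos: [520.2, -83.5, 5.6]
tcp_rot: [180.0, -0.0, -9.3]
ft_force: [-1.4, 0.6, 3.1]
finger_gap: 25.6
grip_force: 25.3
```

Emit:
apply_moves --pt "-0.7 0 0 0.5 0 0 0" --pt "-0.7 0 0 0.5 0 0 0" --pt "-0.7 0 0 0 0 0 0" --pt "-0.7 0 0 0 0 0 0" --pt "-0.7 0 0 0 0 0 0" --pt "-0.7 0 0 0 0 0 0" --pt "-0.7 0 0 0 0 0 0" --pt "-0.7 0 0 0 0 0 0"

```text
time: 46.75
tool_pos: [520.2, -83.5, 5.6]
tcp_rot: [180.0, -0.0, -9.3]
ft_force: [-6.4, 0.7, 15.2]
finger_gap: 26.1
grip_force: 26.8
```

Emit:
apply_moves --pt "-0.7 0 0 -0.9 0 0 0" --pt "-0.7 0 0 0 0 0 0" --pt "0 0 0 0 0 0 0" --pt "0 0 0 0 0 0 0" --pt "0.1 0 0 0 0 0 0" --pt "0.1 0 0 -10 0 0 0" --pt "0.1 0 0 -30 0 0 0" --pt "0.1 0 0 -30 0 0 0"

```text
time: 47.55
tool_pos: [519.0, -83.2, 75.7]
tcp_rot: [-180.0, 0.1, -9.3]
ft_force: [-0.2, -0.8, -0.2]
finger_gap: 47.1
grip_force: 0.0
```

Emit:
apply_moves --pt "0.2 0 0 -30 0 0 0" --pt "0.2 0 0 0 0 0 0" --pt "0.2 0 0 0 0 0 0" --pt "0.2 0 0 0 0 0 0" --pt "0.2 0 0 0 0 0 0" --pt "0.2 0 0 0 0 0 0" --pt "0.2 0 0 0 0 0 0" --pt "0.2 0 0 0 0 0 0"

```text
time: 48.35
tool_pos: [519.6, -83.4, 104.8]
tcp_rot: [-180.0, 0.0, -9.3]
ft_force: [-0.4, -0.6, 0.5]
finger_gap: 51.3
grip_force: 0.0
```

```bash
python3 m3.py 519 -83 26.3; python3 -c "
from m2 import *
measure(load('wrist'),'wrist',g)"
```

```text
[519.6  -83.37 104.78] [-1.7999e+02  4.0000e-02 -9.2800e+00]
tool ((-0.517186164855957, 0.09169197082519531), (25.89339828491211, 27.866596221923828), 89.13288879394531) [-13.16650591  13.03202665] z 26.39025466300977
(-15, np.float64(-6.9), np.float64(12.3)) (-12, np.float64(-12.7), np.float64(13.2)) (-9, np.float64(-12.7), np.float64(13.1)) (-6, np.float64(-12.6), np.float64(13.1)) (-3, np.float64(-12.6), np.float64(13.0)) (0, np.float64(-12.5), np.float64(12.9)) (3, np.float64(-12.5), np.float64(12.9)) (6, np.float64(-12.4), np.float64(12.9)) (9, np.float64(-12.3), np.float64(12.8)) (12, np.float64(-12.3), np.float64(12.8))
wrist jar few 0
wrist big few 0
wrist small N1008 z26.4 mean[520.  -83.7] rect[517.3 -83.1] [25.9 31.5] 81.8 stem n174 [533.6 -86.5] dir -11.9
wrist knob N528 z50.3 mean[585.1   9.7] rect[584.9  10.6] [18. 17.] 76.7
```

The small dreidel is back within 0.6 mm of its first measurement. Next is the big one.

Emit:
apply_moves --pt "0.35 0 0 0 0 0 -0.85" --pt "0.35 0 0 0 0 0 -0.85" --pt "0.35 0 0 0 0 0 -0.84" --pt "0.35 -7 25 0 0 0 0" --pt "0.35 -10 40 0 0 0 0" --pt "0.35 -12 45 0 0 0 0" --pt "0.35 -12 45 0 0 0 0" --pt "0.35 -10 40 0 0 0 0" --squeeze 30

```text
time: 49.2
tool_pos: [479.9, -283.2, 105.3]
tcp_rot: [180.0, -0.0, 3.4]
ft_force: [0.6, -0.6, 0.2]
finger_gap: 57.5
grip_force: 0.0
```

Emit:
apply_moves --pt "0.35 -6 24 0 0 0 0" --pt "0.35 0 0 0 0 0 0" --pt "0.35 0 0 0 0 0 0" --pt "0.35 0 0 0 0 0 0" --pt "0.35 0 0 0 0 0 0" --pt "0.35 0 0 0 0 0 0" --pt "0.35 0 0 0 0 0 0" --pt "0.35 0 0 0 0 0 0"

```text
time: 50.0
tool_pos: [476.2, -305.1, 105.3]
tcp_rot: [180.0, -0.0, 3.5]
ft_force: [1.2, -0.6, 0.1]
finger_gap: 57.4
grip_force: 0.0
```

```bash
python3 m3.py 475.5 -305 41.3
```

```text
[ 476.21 -305.07  105.26] [ 1.80e+02 -1.00e-02  3.46e+00]
tool ((-1.6702880859375, 1.1269474029541016), (37.97715377807617, 39.540740966796875), 89.75016784667969) [-19.77415475  17.50004782] z 41.41862018852615
(-18, np.float64(-17.5), np.float64(19.8)) (-15, np.float64(-17.5), np.float64(19.6)) (-12, np.float64(-17.4), np.float64(19.6)) (-9, np.float64(-17.4), np.float64(19.5)) (-6, np.float64(-17.2), np.float64(19.3)) (-3, np.float64(-17.2), np.float64(19.3)) (0, np.float64(-17.9), np.float64(20.1)) (3, np.float64(-17.9), np.float64(20.0)) (6, np.float64(-17.7), np.float64(19.8)) (9, np.float64(-17.6), np.float64(19.8)) (12, np.float64(-17.6), np.float64(19.7)) (15, np.float64(-17.5), np.float64(19.6))
```

Emit:
apply_moves --pt "0.4 -0.7 1 20 0 0 0" --pt "0.4 0 0 30 0 0 0" --pt "0.4 0 0 25 0 0 0" --pt "0.4 0 0 15 0 0 0" --pt "0.4 0 0 7 0 0 0" --pt "0.4 0 0 0 0 0 0" --pt "-0.4 0 0 0 0 0 0" --pt "-0.4 0 0 0 0 0 0"

```text
time: 50.85
tool_pos: [476.6, -307.4, 10.0]
tcp_rot: [179.9, -0.1, 3.4]
ft_force: [-0.1, -0.1, -0.7]
finger_gap: 37.8
grip_force: 30.6
```

Emit:
apply_moves --pt "-0.4 0 0 0 0 0 0" --pt "-0.4 0 0 0 0 0 0" --pt "-0.4 0 0 0 0 0 0" --pt "-0.4 0 0 0 0 0 0" --pt "-0.4 0 0 -5 0 0 0" --pt "-0.4 0 0 -20 0 0 0" --pt "-0.4 0 0 -30 0 0 0" --pt "-0.4 0 0 -25 0 0 0"

```text
time: 51.65
tool_pos: [475.2, -306.3, 89.4]
tcp_rot: [-180.0, 0.0, 3.4]
ft_force: [0.6, -0.8, -1.1]
finger_gap: 37.7
grip_force: 30.5
```

Emit:
apply_moves --pt "-0.4 5 -20 0 0 0 0" --pt "-0.4 5 -35 0 0 0 0" --pt "-0.4 5 -45 0 0 0 0" --pt "-0.4 5 -45 0 0 0 0" --pt "-0.4 5 -45 0 0 0 0" --pt "-0.4 6 -45 0 0 0 0" --pt "-0.4 6 -45 0 0 0 0" --pt "-0.4 6 -45 0 0 0 0"

```text
time: 52.45
tool_pos: [498.6, 22.3, 88.6]
tcp_rot: [180.0, -0.0, 3.4]
ft_force: [1.1, -0.4, -0.1]
finger_gap: 37.6
grip_force: 30.5
```

Emit:
apply_moves --pt "-0.4 6 -40 0 0 0 0" --pt "-0.4 6.5 -36.3 0 0 0 0" --pt "-0.4 0 0 0 0 0 0" --pt "-0.4 0 0 20 0 0 0" --pt "-0.4 0 0 20 0 0 0" --pt "-0.4 0 0 0 0 0 0" --pt "-0.4 0 0 0 0 0 0" --pt "-0.4 0 0 0 0 0 0"

```text
time: 53.25
tool_pos: [507.6, 97.1, 49.4]
tcp_rot: [-180.0, -0.1, 3.4]
ft_force: [-1.1, 0.5, 0.1]
finger_gap: 37.3
grip_force: 30.6
```

Emit:
apply_moves --pt "-0.4 0 0 0 0 0 0" --pt "-0.4 0 0 0 0 0 0" --pt "-0.4 0 0 0 0 0 0" --pt "-0.4 0 0 0 0 0 0" --pt "-0.4 0 0 0 0 0 0" --pt "-0.4 0 0 0 0 0 0" --pt "-0.4 0 0 0 0 0 0" --pt "-0.4 0 0 0 0 0 0"

```text
time: 54.05
tool_pos: [506.8, 97.4, 48.2]
tcp_rot: [180.0, 0.0, 3.4]
ft_force: [-0.2, 0.0, -0.8]
finger_gap: 37.3
grip_force: 30.5
```

Emit:
apply_moves --pt "-0.4 0 -0.3 15 0 0 0" --pt "-0.4 0 0 15 0 0 0" --pt "-0.4 0 0 7 0 0 0" --pt "-0.4 0 0 3 0 0 0" --pt "-0.4 0 0 1.5 0 0 0" --pt "-0.4 0 0 0 0 0 0" --pt "-0.4 0 0 0 0 0 0" --pt "-0.4 0 0 0 0 0 0"

```text
time: 54.85
tool_pos: [506.8, 97.7, 6.8]
tcp_rot: [180.0, 0.0, 3.4]
ft_force: [-2.9, -0.1, 6.3]
finger_gap: 37.5
grip_force: 31.4
```

Emit:
apply_moves --pt "-0.4 0 0 0.7 0 0 0" --pt "-0.4 0 0 0 0 0 0" --pt "-0.4 0 0 0 0 0 0" --pt "-0.4 0 0 0 0 0 0" --pt "-0.4 0 0 0 0 0 0" --pt "-0.4 0 0 0 0 0 0" --pt "-0.4 0 0 0 0 0 0" --pt "-0.4 0 0 0 0 0 0"

```text
time: 55.65
tool_pos: [506.8, 97.8, 6.8]
tcp_rot: [180.0, 0.0, 3.4]
ft_force: [-6.7, -0.7, 13.7]
finger_gap: 37.5
grip_force: 32.4
```

Emit:
apply_moves --pt "-0.4 0 0 -0.8 0 0 0" --pt "-0.4 0 0 0 0 0 0" --pt "0.3 0 0 0 0 0 0" --pt "0.3 0 0 0 0 0 0" --pt "0.3 0 0 0 0 0 0" --pt "0.3 0 0 -10 0 0 0" --pt "0.3 0 0 -30 0 0 0" --pt "0.3 0 0 -35 0 0 0"

```text
time: 56.45
tool_pos: [505.4, 97.6, 81.7]
tcp_rot: [180.0, 0.2, 3.4]
ft_force: [0.9, -0.1, -1.1]
finger_gap: 55.4
grip_force: 0.0
```

Emit:
apply_moves --pt "0.5 0 0 -40 0 0 0" --pt "0.5 0 0 0 0 0 0" --pt "0.5 0 0 0 0 0 0" --pt "0.5 0 0 0 0 0 0" --pt "0.5 0 0 0 0 0 0" --pt "0.5 0 0 0 0 0 0" --pt "0.5 0 0 0 0 0 0" --pt "0.5 0 0 0 0 0 0"

```text
time: 57.25
tool_pos: [506.5, 97.7, 121.3]
tcp_rot: [180.0, 0.1, 3.4]
ft_force: [-0.6, -1.1, -0.3]
finger_gap: 64.2
grip_force: 0.0
```

```bash
python3 m3.py 507 97 38.3; python3 -c "
from m2 import *
measure(load('wrist'),'wrist',g)"
```

```text
[506.52  97.69 121.29] [1.80e+02 5.00e-02 3.42e+00]
tool ((-1.2431564331054688, 0.27721214294433594), (39.44551467895508, 37.90825653076172), 0.05421275645494461) [-18.47637645  18.17578314] z 38.44097997966276
(-18, np.float64(-18.1), np.float64(18.7)) (-15, np.float64(-18.0), np.float64(18.6)) (-12, np.float64(-18.0), np.float64(18.6)) (-9, np.float64(-17.9), np.float64(18.6)) (-6, np.float64(-18.7), np.float64(18.4)) (-3, np.float64(-18.7), np.float64(19.2)) (0, np.float64(-18.5), np.float64(19.1)) (3, np.float64(-18.5), np.float64(19.1)) (6, np.float64(-18.4), np.float64(19.0)) (9, np.float64(-18.3), np.float64(18.9)) (12, np.float64(-18.2), np.float64(18.8)) (15, np.float64(-18.1), np.float64(18.8))
wrist jar few 0
wrist big N1970 z38.4 mean[506.7  97.4] rect[503.8  97.2] [42.4 37.9] 3.4 stem n298 [530.9  98.6] dir 2.9
wrist small N888 z26.4 mean[519.4 -82. ] rect[516.5 -82.8] [27.3 32.6] 82.4 stem n164 [531.4 -85.4] dir -10.1
wrist knob N498 z50.4 mean[585.1  11.8] rect[585.   11.2] [17.5 17.3] 38.8
```

The big dreidel is back within 0.8 mm. Last is the jar.

Emit:
apply_moves --pt "0.5 0 0 0 0 0 0.68" --pt "0.5 -4 27.5 0 0 0 0" --pt "0.5 -4 45 0 0 0 0" --pt "0.5 -4 45 0 0 0 0" --pt "0.5 -4 45 0 0 0 0" --pt "0.5 -4 45 0 0 0 0" --pt "0.5 -4 45 0 0 0 0" --pt "0.5 -4 45 0 0 0 0" --squeeze 40

```text
time: 58.1
tool_pos: [478.5, -201.6, 122.0]
tcp_rot: [180.0, -0.0, 0.0]
ft_force: [0.6, 0.4, -0.0]
finger_gap: 64.5
grip_force: 0.0
```

Emit:
apply_moves --pt "0.5 -4 45 0 0 0 0" --pt "0.5 -4 45 0 0 0 0" --pt "0.5 0 45 0 0 0 0" --pt "0.5 0 40 0 0 0 0" --pt "0.5 0 25 0 0 0 0" --pt "0.5 0 0 0 0 0 0" --pt "0.5 0 0 0 0 0 0" --pt "0.5 0 0 0 0 0 0"

```text
time: 58.9
tool_pos: [471.0, -398.7, 121.5]
tcp_rot: [-180.0, 0.0, 0.1]
ft_force: [0.7, 0.2, -0.9]
finger_gap: 64.1
grip_force: 0.0
```

Emit:
apply_moves --pt "0.5 0 0 0 0 0 0" --pt "0.5 0 0 0 0 0 0" --pt "0.5 0 0 0 0 0 0" --pt "0.5 0 0 0 0 0 0" --pt "0.5 0 0 0 0 0 0" --pt "0.5 0 0 0 0 0 0" --pt "0.5 0 0 0 0 0 0" --pt "0.5 0 0 0 0 0 0"

```text
time: 59.7
tool_pos: [470.9, -399.8, 121.8]
tcp_rot: [-180.0, 0.0, 0.0]
ft_force: [0.7, 0.5, -0.4]
finger_gap: 63.7
grip_force: 0.0
```

```bash
python3 -c "
from m2 import *
s=r.sense();d=snap('wrist');print(s['tool_pos'],s['tcp_rot']);measure(d,'wrist',dict(jar=(470,-399,58,40)))"
```

```text
[ 470.93399884 -399.83371068  121.75721343] [-1.79998076e+02  4.24390907e-03  1.49888654e-02]
wrist jar N2807 z58.4 mean[ 470.8 -400.1] rect[ 470.1 -399.9] [47.  47.3] 50.6 circ [ 470.2 -400.3] ell [ 470.1 -400.1]
```

Emit:
apply_moves --pt "0.5 -0.6 0.2 20 0 0 0" --pt "0.5 0 0 30 0 0 0" --pt "0.5 0 0 25 0 0 0" --pt "0.5 0 0 15 0 0 0" --pt "0.5 0 0 9 0 0 0" --pt "0.5 0 0 0 0 0 0" --pt "-0.2 0 0 0 0 0 0" --pt "-0.2 0 0 0 0 0 0"

```text
time: 60.55
tool_pos: [471.4, -401.0, 24.6]
tcp_rot: [179.9, -0.1, 0.0]
ft_force: [0.7, 0.2, -0.5]
finger_gap: 46.9
grip_force: 41.2
```

Emit:
apply_moves --pt "-0.2 0 0 0 0 0 0" --pt "-0.2 0 0 0 0 0 0" --pt "-0.2 0 0 0 0 0 0" --pt "-0.2 0 0 0 0 0 0" --pt "-0.2 0 0 -5 0 0 0" --pt "-0.2 0 0 -15 0 0 0" --pt "-0.2 0 0 -20 0 0 0" --pt "-0.2 0 0 -20 0 0 0"

```text
time: 61.35
tool_pos: [470.2, -399.7, 84.0]
tcp_rot: [-180.0, 0.0, 0.0]
ft_force: [0.8, -0.3, -0.3]
finger_gap: 47.3
grip_force: 41.3
```

Emit:
apply_moves --pt "-0.2 5 -20 0 0 0 0" --pt "-0.2 6 -35 0 0 0 0" --pt "-0.2 6 -45 0 0 0 0" --pt "-0.2 6 -45 0 0 0 0" --pt "-0.2 6 -45 0 0 0 0" --pt "-0.2 6 -45 0 0 0 0" --pt "-0.2 6 -45 0 0 0 0" --pt "-0.2 6 -45 0 0 0 0"

```text
time: 62.15
tool_pos: [516.6, -72.2, 82.8]
tcp_rot: [-180.0, 0.0, 0.0]
ft_force: [0.6, 0.0, -0.8]
finger_gap: 46.9
grip_force: 41.4
```

Emit:
apply_moves --pt "-0.2 1.4 -40 0 0 0 0" --pt "-0.2 0 -27 0 0 0 0" --pt "-0.2 0 -15.4 0 0 0 0" --pt "-0.2 0 0 0 0 0 0" --pt "-0.2 0 0 15 0 0 0" --pt "-0.2 0 0 15 0 0 0" --pt "-0.2 0 0 0 0 0 0" --pt "-0.2 0 0 0 0 0 0"

```text
time: 62.95
tool_pos: [517.5, 6.6, 51.3]
tcp_rot: [-180.0, 0.2, -0.1]
ft_force: [1.2, -0.3, -1.5]
finger_gap: 46.8
grip_force: 41.4
```

Emit:
apply_moves --pt "-0.2 0 0 0 0 0 0" --pt "-0.2 0 0 0 0 0 0" --pt "-0.2 0 0 0 0 0 0" --pt "-0.2 0 0 0 0 0 0" --pt "-0.2 0 0 0 0 0 0" --pt "-0.2 0 0 0 0 0 0" --pt "-0.2 0 0 0 0 0 0" --pt "-0.2 0 0 0 0 0 0"

```text
time: 63.75
tool_pos: [518.6, 7.5, 52.8]
tcp_rot: [-180.0, 0.0, 0.0]
ft_force: [0.4, -0.1, -1.0]
finger_gap: 47.3
grip_force: 41.4
```

Emit:
apply_moves --pt "-0.2 0 0 10 0 0 0" --pt "-0.2 0 0 10 0 0 0" --pt "-0.2 0 0 7 0 0 0" --pt "-0.2 0 0 3 0 0 0" --pt "-0.2 0 0 1.5 0 0 0" --pt "-0.2 0 0 0 0 0 0" --pt "-0.2 0 0 0 0 0 0" --pt "-0.2 0 0 0 0 0 0"

```text
time: 64.55
tool_pos: [518.7, 7.4, 21.4]
tcp_rot: [-180.0, -0.0, 0.0]
ft_force: [-1.6, 0.3, 3.5]
finger_gap: 47.1
grip_force: 41.6
```

Emit:
apply_moves --pt "-0.2 0 0 0.5 0 0 0" --pt "-0.2 0 0 0 0 0 0" --pt "-0.2 0 0 0 0 0 0" --pt "-0.2 0 0 0 0 0 0" --pt "-0.2 0 0 0 0 0 0" --pt "-0.2 0 0 0 0 0 0" --pt "-0.2 0 0 0 0 0 0" --pt "-0.2 0 0 0 0 0 0"

```text
time: 65.35
tool_pos: [518.7, 7.4, 21.3]
tcp_rot: [-180.0, 0.0, 0.0]
ft_force: [-5.2, 0.7, 7.3]
finger_gap: 47.0
grip_force: 42.3
```

Contact with the table. I'll release, rise straight up, check, then back the arm away.

Emit:
apply_moves --pt "-0.2 0 0 -0.4 0 0 0" --pt "-0.2 0 0 0 0 0 0" --pt "0.5 0 0 0 0 0 0" --pt "0.5 0 0 0 0 0 0" --pt "0.5 0 0 0 0 0 0" --pt "0.5 0 0 -8 0 0 0" --pt "0.5 0 0 -25 0 0 0" --pt "0.5 0 0 -37 0 0 0"

```text
time: 66.15
tool_pos: [516.5, 7.6, 90.1]
tcp_rot: [-180.0, 0.3, 0.0]
ft_force: [0.9, -0.2, 0.6]
finger_gap: 63.9
grip_force: 0.0
```

Emit:
apply_moves --pt "0.5 0 0 0 0 0 0" --pt "0.5 0 0 0 0 0 0" --pt "0.5 0 0 0 0 0 0" --pt "0.5 0 0 0 0 0 0" --pt "0.5 0 0 0 0 0 0" --pt "0.5 0 0 0 0 0 0" --pt "0.5 0 0 0 0 0 0" --pt "0.5 0 0 0 0 0 0"

```text
time: 66.95
tool_pos: [518.5, 7.4, 91.0]
tcp_rot: [-180.0, 0.0, 0.0]
ft_force: [0.6, -0.7, -0.3]
finger_gap: 63.7
grip_force: 0.0
```

```bash
python3 -c "
from m2 import *
s=r.sense();d=snap('wrist');print(s['tool_pos'],s['tcp_rot']);measure(d,'wrist',g)"
```

```text
[518.54561478   7.43496051  91.00294352] [-1.79998657e+02  1.89732054e-02  2.10555713e-02]
wrist jar N3584 z55.4 mean[518.7   7.2] rect[517.6   7. ] [47.5 47.4] 89.8 circ [517.9   7.4] ell [517.8   7.2]
wrist big N2428 z38.4 mean[506.7  96. ] rect[503.6  96.5] [42.5 38.5] 3.6 stem n426 [531.5  95.7] dir -1.6
wrist small N1128 z26.4 mean[519.9 -82.8] rect[516.8 -83.1] [26.6 32. ] 80.6 stem n198 [531.8 -85.5] dir -8.8
wrist knob N633 z50.2 mean[585.5  10.8] rect[585.4  11. ] [17.2 17. ] 0.6
```

All three are within 0.7 mm of their original readings from this same viewpoint. I'll rise and swing the arm clear for the final check.

Emit:
apply_moves --pt "0.5 0 0 -30 0 0 0" --pt "0.5 0 0 -40 0 0 0" --pt "0.5 0 0 -40 0 0 0" --pt "0.5 -10 30 -20 0 0 0" --pt "0.5 -10 45 0 0 0 0" --pt "0.5 -10 45 0 0 0 0" --pt "0.5 -10 45 0 0 0 0" --pt "0.5 -10 45 0 0 0 0"

```text
time: 67.8
tool_pos: [468.2, -204.2, 221.5]
tcp_rot: [180.0, -0.0, 0.0]
ft_force: [0.8, -1.0, -0.5]
finger_gap: 64.0
grip_force: 0.0
```

Emit:
apply_moves --pt "0.5 -10 45 0 0 0 0" --pt "0.5 -10 45 0 0 0 0" --pt "0.5 -10 45 0 0 0 0" --pt "0.5 -10 30 0 0 0 0" --pt "0.5 0 0 0 0 0 0" --pt "0.5 0 0 0 0 0 0" --pt "0.5 0 0 0 0 0 0" --pt "0.5 0 0 0 0 0 0"

```text
time: 68.6
tool_pos: [429.3, -366.5, 221.3]
tcp_rot: [-180.0, -0.0, 0.1]
ft_force: [0.3, 0.2, 1.0]
finger_gap: 64.0
grip_force: 0.0
```

```bash
python3 - <<'E'
from m2 import *
print(r.sense()['tool_pos'])
for n in('top','scene'):
    d=snap(n); measure(d,n,dict(g,menorah=(694.5,300,147,100)))
    P=pts(d); hsv=cv2.cvtColor(d['color'],cv2.COLOR_BGR2HSV)
    m=(hsv[...,2]>60)&(hsv[...,1]>180)&((hsv[...,0]<5)|(hsv[...,0]>174))&(np.hypot(P[...,0]-482,P[...,1]-309)<60)
    Q=P[m]; print(n,'lighter',np.median(Q[:,2]),cv2.minAreaRect(Q[:,:2].astype(np.float32)))
    cv2.imwrite(f'pics/{n}9.png',d['color'])
E
```

```text
[ 429.33592288 -366.47766218  221.28232017]
top jar N356 z54.3 mean[518.5   9.1] rect[518.2   9.3] [45.2 45.4] 88.6 circ [518.6   8.7] ell [518.6   8.9]
top big N284 z37.4 mean[507.   98.4] rect[503.8  99.2] [43.9 37.5] 0.0 stem n34 [539.  100.6] dir 2.3
top small N133 z25.6 mean[520.6 -81.8] rect[519.1 -81.5] [25.3 30.5] 80.2 stem n19 [541.  -85.9] dir -11.4
top knob N49 z49.3 mean[586.3  12. ] rect[586.8  12.2] [15.3 16.1] 88.5
top menorah N345 z146.2 mean[694.7 300.4] rect[694.9 302.2] [167.6  16. ] 87.0
top lighter 19.216789001446386 ((490.9700622558594, 311.537109375), (59.14353942871094, 24.504425048828125), 6.504973888397217)
scene jar N264 z54.2 mean[518.   4.] rect[518.    3.9] [45.9 46.4] 65.5 circ [518.8   3.5] ell [518.6   3.8]
scene big N196 z37.1 mean[506.4  95. ] rect[505.7  95. ] [41.4 39.2] 3.7 stem n37 [534.9  96.8] dir 3.6
scene small N109 z25.1 mean[520. -86.] rect[519.5 -85.5] [26.1 28.2] 83.3 stem n22 [537.2 -88.3] dir -9.0
scene knob N45 z49.5 mean[585.7   8.1] rect[585.4   7.6] [16.5 16. ] 14.4
scene menorah N273 z145.8 mean[695.  293.1] rect[695.  299.6] [166.8  15.9] 86.3
scene lighter 18.52058481191068 ((491.1385803222656, 306.7177734375), (60.72248077392578, 26.016477584838867), 2.516270160675049)
```

View pics/top9.png

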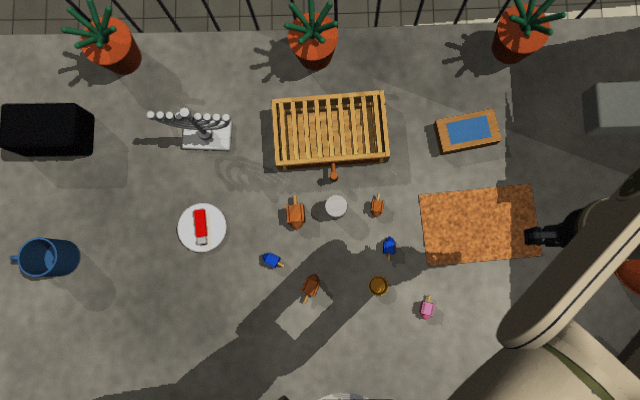

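The final view shows the jar (336,206), big dreidel (295,213) and small dreidel (377,206) at their starting pixels. The tray is home, the lighter is centred on the coaster at (201,226), and the menorah has not moved.

```bash
python3 -c "
from bench import r
print(r.hand_in())"
```

```text
the job is handed in; nothing more can be done
None
```

The job is done and handed in at about 69 s: the lighter lies flat within about 2 mm of the coaster's middle, the tray is fully home, the jar (upright) and both dreidels measure within about 1 mm of where they stood, and the menorah measures unmoved.

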